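# Spare jar lids into the biscuit tin

### The job

We keep spare screw lids in one flat layer in the round biscuit tin. Unscrew the lid of the jar that is clamped in the vise, twist by twist, until it lifts free, and pack it and every lid lying loose on the bench into the tin, side by side with the one already there, so that each lies flat on the tin's floor. Leave the other things on the bench where they are.

Things in the scene. Friction and masses are not known exactly. Their poses are not given: they have to be found in the camera images.
- vise: blue bench vise bolted to the bench (fixed), holding an upright clear glass jar 60 mm across in rubber-faced jaws. Origin on the jar's axis at bench level; its screw handle reaches 145 mm along -x, up to 62 mm high; the jaws (85 mm along y, out to 70 mm either way along x) end 115 mm over the bench. The jar narrows from 134 mm up; above 152 mm is only its 41 mm wide threaded neck
- neck (a point): centre of the jar's mouth, 178 mm over the bench; z up along the axis. Right-hand thread: the lid unscrews anticlockwise seen from above. It breaks loose at 0.1 to 0.2 Nm (a rubber seal presses up on it), then turns easily, rising 3 mm per rad; after about 4.1 rad (235 degrees, 12 mm up) the thread lets go and it lifts straight off. Pulling alone does not free it; turning back screws it down
- jar_lid: red screw lid, at the start screwed home on the jar's neck, its lower edge 160 mm and its top 180 mm over the bench. 48 mm across, 20 mm high, straight ribbed sides, 22 g; origin under the middle of its lower edge, z up out of its flat closed top
- tin: round shallow biscuit tin, blue band on bright metal, open on top, loose on the bench, 0.4 kg. Origin under the middle of its base; z up. Inside 153 mm across; floor 3 mm and rim 24 mm over its underside. Seven lids fit flat only as one in the middle and six around it, on centres about 50 mm apart (2 to 3 mm of play between neighbours)
- packed: orange screw lid already in the tin, against one side of it: 50.5 mm from the tin's middle to within 1.5 mm, anywhere round it. 48 mm across, 20 mm high, straight ribbed sides, 22 g; origin under the middle of its lower edge, z up out of its flat closed top
- lid_a: white screw lid lying flat, top up, loose on the bench. 48 mm across, 20 mm high, straight ribbed sides, 22 g; origin under the middle of its lower edge, z up out of its flat closed top. May be absent
- lid_b: yellow screw lid lying flat, top up, loose on the bench. 48 mm across, 20 mm high, straight ribbed sides, 22 g; origin under the middle of its lower edge, z up out of its flat closed top. May be absent
- lid_c: red screw lid lying flat, top up, loose on the bench. 48 mm across, 20 mm high, straight ribbed sides, 22 g; origin under the middle of its lower edge, z up out of its flat closed top. May be absent
- lid_d: green screw lid lying flat, top up, loose on the bench. 48 mm across, 20 mm high, straight ribbed sides, 22 g; origin under the middle of its lower edge, z up out of its flat closed top. May be absent
- lid_e: blue screw lid lying flat, top up, loose on the bench. 48 mm across, 20 mm high, straight ribbed sides, 22 g; origin under the middle of its lower edge, z up out of its flat closed top. May be absent
- bottle: blue glass bottle, upright, 72 mm across, 250 mm high; origin under its middle. To be left alone
- jug: white plastic milk jug with blue screw cap, 95 mm square, 206 mm high, handle on its +y side; origin under its middle. To be left alone
- pan_lid: steel pan lid lying flat, 150 mm across, with a black knob up to 44 mm; origin under its middle. To be left alone
- flat_can: flattened tin can, bright metal with a green and yellow label, 110 by 105 mm, 11 mm thick; origin under its middle. To be left alone
- tape: roll of grey tape lying flat among the loose lids, 64 mm across with a 39 mm hole, 19 mm high; origin under its middle. To be left alone
- padlock: brass padlock lying flat, 46 by 40 mm, 20 mm high, shackle reaching 54 mm along +x; origin under the middle of its body. To be left alone
Not all that is in view belongs to the job. Leave any pink look-alike of the jar_lid alone.

How it is judged:
By the outcome, as a careful person would: the job done as asked, in the order asked, and still so for the second after the job is handed in, with the robot touching nothing.
Of lid_a, lid_b, lid_c, lid_d, lid_e only 4 to 5 are there at a start; the rules pass over those that are not, and their reading is None.
At some moment in a run one of lid_a, lid_b, lid_c, lid_d, lid_e may be knocked a few centimetres aside while the robot is not near it.
Once in a run the grip may slacken for a moment while it holds something.
It also fails if it takes over 210 s, if anything falls off the work surface, if the arm or the gripper's body presses on something with over 40 N, if the wrist force passes 120 N, or if a joint passes its speed limit or range.

### The arm

A 7-joint arm with a two-finger parallel gripper is mounted at the origin on the work surface. World frame = base frame: x ahead of the robot, y to its left, z up, the work surface at z = 0. Lengths are in mm, angles in degrees, forces in N, time in s.
With the tool pointing down it reaches from about 350 to 900 mm from the base axis. Payload 19.9 kg.
Tool frame: the origin (TCP) lies on the centre line of the jaws, within the pads' length; the fingertips stand r.finger_overhang ahead of it and the grasp point (between the pads) lies 3 mm ahead of it (r.finger_overhang is the distance from the TCP to the fingertips, in mm); z points along the fingers, y is the line along which they close (so a half turn about z gives the same grasp; the last joint's range is limited). The gripper opens to 94 mm and grips with 3 to 60 N. Pads are 16 mm wide; open, the fingers measure 119 mm over their backs; the gripper's body (75 mm by 177 mm) begins 78 mm behind the grasp point.
Start: joints at [74.914, 23.915, -0.59, 92.452, 0.269, 63.638, -3.037], TCP at [137.487, -609.671, 227.425] pointing down, gripper open.
Joint ranges: [-161.28, 161.28], [-22.2, 115.67], [-73.04, 71.86], [3.21, 147.25], [-68.34, 248.33], [10.77, 114.83], [-161.83, 161.83]. Speed limits (degrees/s): [108.29, 108.29, 136.94, 136.94, 172.46, 172.46, 172.46].

### API

Orientations are given as [roll, pitch, yaw] about the fixed x, y, z axes, in that order (R = Rz(yaw) Ry(pitch) Rx(roll)).
In Python, from plant import r, read_camera gives the robot as it stands.
- The arm moves only by the tool servo_tool, never from a script. Its argument "deltas" is a list of rows, each an object with "xyz": the shift along the tool's x, y, z scaled (see below), a list of three; "turn": the turn, a rotation vector about the tool's x, y, z scaled (see below), a list of three. A call has 1 to 5 rows; each row shifts and turns the commanded pose from where the row before left it, along the tool's axes as they then stand; what a row does not reach is not made up. The controller multiplies each number of a shift by 0.075 m and each number of a turn by 180 degrees. A row lasts 1/8 s, in which the tool goes at most 62.5 mm and 10.7 degrees, less where a joint would pass 70% of its speed; a pose out of reach is approached as far as the arm can. A call with a number of a shift or a turn outside -1 to 1 is refused whole. A call with a gripper value outside its range is refused whole. "hand" is the gripper's target within -1 to 1 (shut at 1, half-way at 0, fully open at -1), set as the call begins (left out, the last holds). The fingers move at their own pace and stop on an object; the grip force is fixed at half the most. Time passes only in rows, so rows that do not move let the fingers close. It gives the time, the measured TCP pose, the force, the opening and the grip force at its end, in the units of the state.
- r.observe(): the state, without advancing time (a new reading comes with each control period).
- read_camera(name): name is "scene" or "side" or "wrist"; returns a dict with "color" (480x640x3 uint8, red, green, blue), "depth" (480x640 float32, mm along the optical axis (not along the pixel's ray), 0 where there is no reading), "mtx" (3x3 intrinsics, pixels), "T" (4x4, takes a point from camera to world coordinates); the wrist camera has in their place "T_tool_cam" (4x4, takes a point from camera to tool coordinates, whose origin is the TCP and whose axes are the flange's). Camera axes: x right, y down, z forward; pixel columns grow to the right and rows downward; lengths in mm; the calibration is good to about 2 mm. A picture is of the moment at which its call begins: read the wrist's pose just before it.
- r.finish_job(): hands the job in; it is judged then, once.
The state is a dict: "clock": time; "joints": joint angles; "dq": joint speeds; "effort": joint torques, N m; "eef_pos": TCP position; "tool_rot": TCP orientation; "contact_force": force on the tool from outside, world axes, zero at the start; "wrist_torque": the same for the moment, N m; "gripper_width": opening from 0.0 (shut) to 1.0 (fully open); "grip_force": force on a finger pad.
Only numpy, scipy, OpenCV 4.12 (cv2) and the standard library are available. Lean on these libraries where they do the work, as an engineer would, in place of code of your own. Each camera call takes 0.05 s, during which the arm holds its last target. There are 200 camera calls.

## Working session

There is one attempt and no reset: what is moved stays moved. The work goes in short steps, Python scripts to look and compute and a tool call to move; the robot and the scene stay as the last step left them, time stands still between calls to the robot, and variables do not carry over. Pictures are saved under pics/ and viewed, at most 14 in all, crops included, and the job is handed in when it is done.

Besides the shell and the picture viewer there is one more tool, called after "Call:" by a JSON object that holds its "method" and its "body", one argument or row to a line. servo_tool: Moves the arm, as the interface text tells. Shifts and turns lie within -1 to 1; 1 stands for 0.075 m of shift or 180 degrees of turn. Its arguments: {"type":"object","properties":{"deltas":{"type":"array","items":{"type":"object","properties":{"xyz":{"type":"array","items":{"type":"number"}},"turn":{"type":"array","items":{"type":"number"}}}}},"hand":{"type":"number"}},"required":["deltas"]}

```bash
ls; mkdir -p pics
python3 - <<'E'
from plant import r, read_camera
import cv2,numpy as np
o=r.observe();print(o, r.finger_overhang)
for n in("scene","side"):
    c=read_camera(n);np.savez(f"pics/{n}0.npz",**c);cv2.imwrite(f"pics/{n}0.png",c["color"][:,:,::-1]);print(n,c["mtx"].round(1).tolist(),c["T"].round(3).tolist())
c=read_camera("wrist");print(c["T_tool_cam"].round(3).tolist(),c["mtx"].round(1).tolist())
E
```

```text
pics
{'clock': 0.0, 'joints': array([74.91225034, 23.94971998, -0.58866006, 92.48487813,  0.27032949,
       63.63983022, -3.03869341]), 'dq': array([ 0.05762962,  0.0469212 ,  0.09705804, -0.01822024,  0.05165499,
        0.02800175, -0.00071385]), 'effort': array([ 1.99381329e-04, -8.51231003e+01,  6.39198516e-01, -4.25981712e+01,
       -4.87307576e-02,  1.86935702e-02,  1.42294225e-04]), 'eef_pos': array([ 137.39849325, -609.34368591,  226.81185469]), 'tool_rot': array([-1.79927209e+02,  6.98178165e-03,  1.27073786e+01]), 'contact_force': array([-0.60071759,  0.86433565,  0.1892251 ]), 'wrist_torque': array([-0.03829262, -0.02307127, -0.04619723]), 'grip_force': 0.0, 'gripper_width': 0.9950253217239575} 22.0
scene [[454.6, 0.0, 313.4], [0.0, 454.6, 232.6], [0.0, 0.0, 1.0]] [[-0.575, 0.551, -0.605, 1213.328], [0.818, 0.391, -0.421, 402.215], [0.005, -0.737, -0.676, 810.696], [0.0, 0.0, 0.0, 1.0]]
side [[595.4, 0.0, 317.9], [0.0, 595.4, 242.2], [0.0, 0.0, 1.0]] [[0.846, -0.354, 0.398, 115.88], [-0.533, -0.555, 0.639, -815.309], [-0.005, -0.753, -0.658, 945.442], [0.0, 0.0, 0.0, 1.0]]
[[-0.0, -0.968, -0.252, 72.225], [1.0, -0.0, -0.001, 0.344], [0.0, -0.252, 0.968, -156.06], [0.0, 0.0, 0.0, 1.0]] [[395.4, 0.0, 325.5], [0.0, 395.4, 239.0], [0.0, 0.0, 1.0]]
```

View pics/scene0.png

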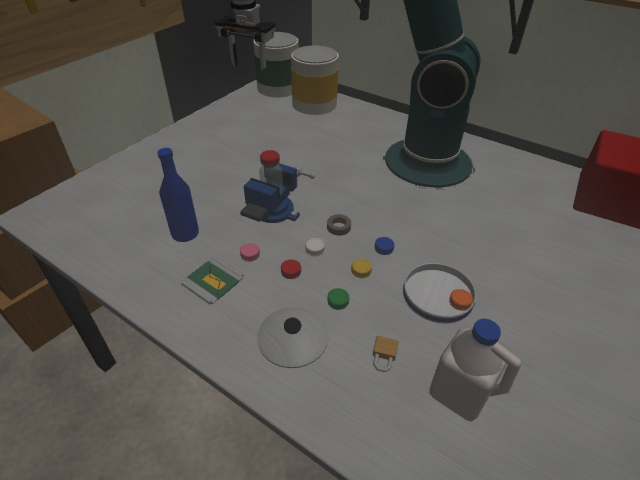

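View pics/side0.png

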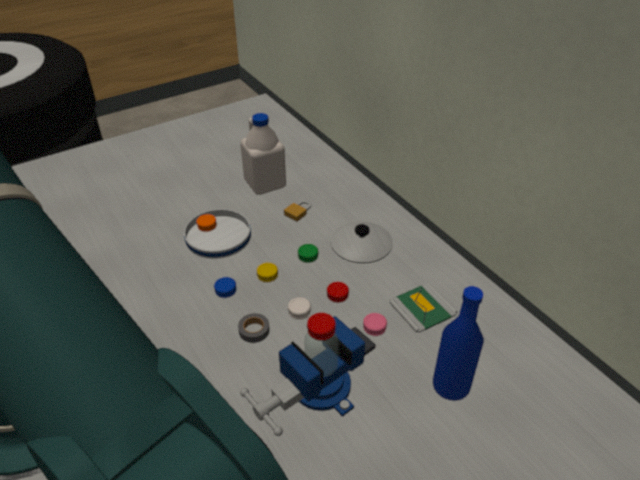

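The scene picture shows all five loose lids: white (315,246), red (291,268), yellow (362,267), blue (384,245) and green (338,298). The pink decoy is at (250,251), the jar lid at (270,158), and the tin at (440,291) with the orange lid at (461,298). The side view agrees.

```bash
cat > h.py <<'E'
import numpy as np,cv2
from scipy.spatial.transform import Rotation as R
H={'red':[(0,5),(174,180)],'orange':[(7,13)],'yellow':[(21,30)],'green':[(50,80)],'blue':[(108,125)],'pink':[(160,173)]}
def mask(img,c):
    hsv=cv2.cvtColor(img,cv2.COLOR_RGB2HSV)
    if c=='white': return cv2.inRange(hsv,(0,0,200),(180,60,255))
    m=np.zeros(img.shape[:2],np.uint8)
    for a,b in H[c]: m|=cv2.inRange(hsv,(a,110,60),(b,255,255))
    return m
def world(c,T):
    v,u=np.mgrid[:480,:640];d=c['depth'];K=c['mtx']
    P=np.stack([(u-K[0,2])/K[0,0]*d,(v-K[1,2])/K[1,1]*d,d],-1)
    return P@T[:3,:3].T+T[:3,3]
def ray(c,T,u,v,z):
    K=c['mtx'];d=T[:3,:3]@[(u-K[0,2])/K[0,0],(v-K[1,2])/K[1,1],1];o=T[:3,3]
    return o+d*(z-o[2])/d[2]
def tooltf(o):
    T=np.eye(4);T[:3,:3]=R.from_euler('xyz',o['tool_rot'],degrees=True).as_matrix();T[:3,3]=o['eef_pos'];return T
def blobs(c,T,col,z,mina=60,m=None):
    """top-face discs: pixels near height z of the colour, outline cast on the plane z"""
    W=world(c,T);m=mask(c['color'],col) if m is None else m
    m=np.where((abs(W[...,2]-z)<5)&(c['depth']>0),m,0).astype(np.uint8)
    out=[]
    for k in cv2.findContours(m,cv2.RETR_EXTERNAL,cv2.CHAIN_APPROX_NONE)[0]:
        if cv2.contourArea(k)<mina: continue
        p=np.array([ray(c,T,u,v,z)[:2] for u,v in k[:,0]],np.float32)
        (x,y),rad=cv2.minEnclosingCircle(p);h=np.median(W[...,2][cv2.drawContours(m*0,[k],-1,1,-1)>0])
        out.append((round(x,1),round(y,1),round(rad,1),round(float(h),1),k[:,0].mean(0).round().tolist()))
    return out
E
python3 - <<'E'
from h import *
for n in("scene","side"):
    c=dict(np.load(f"pics/{n}0.npz"));print(n)
    for col in('red','orange','yellow','green','blue','pink','white'):
        for z in ((20,180) if col=='red' else (20,23) if col=='orange' else (20,)): print(col,z,blobs(c,c['T'],col,z,40))
    W=world(c,c['T']);m=((abs(W[...,2]-24)<6)&(c['depth']>0)).astype(np.uint8)*255
    for k in cv2.findContours(m,0,1)[0]:
        if len(k)>30:
            p=np.array([ray(c,c['T'],u,v,24)[:2] for u,v in k[:,0]],np.float32);print('h24',cv2.minEnclosingCircle(p),k[:,0].mean(0))
E
```

```text
scene
red 20 [(635.1, -64.9, 24.9, 19.3, [290.0, 267.0])]
red 180 [(475.2, -244.0, 27.1, 180.2, [270.0, 156.0])]
orange 20 [(489.9, 302.1, 26.7, 22.1, [461.0, 298.0])]
orange 23 [(491.2, 302.0, 25.1, 22.3, [461.0, 297.0])]
yellow 20 [(534.7, 70.7, 24.5, 19.4, [361.0, 266.0])]
green 20 [(644.8, 75.5, 22.1, 19.6, [338.0, 296.0])]
blue 20 [(432.3, 78.4, 23.8, 19.2, [384.0, 243.0])]
pink 20 []
white 20 []
h24 ((733.3336791992188, 381.7745056152344), 46.85350799560547) [452.47321429 405.16071429]
h24 ((699.9029541015625, 224.17269897460938), 28.2544002532959) [385.8028169  345.92957746]
h24 ((781.4540405273438, 52.59789276123047), 44.65386962890625) [292.13658537 332.54634146]
h24 ((647.2346801757812, 77.66864776611328), 23.964191436767578) [338.18965517 296.05172414]
h24 ((498.3669128417969, 250.65106201171875), 82.96665954589844) [439.05208333 291.50520833]
h24 ((537.2235717773438, 71.6875991821289), 24.05927276611328) [361.37037037 265.37037037]
h24 ((635.8638916015625, -64.08145141601562), 23.596843719482422) [290.41176471 265.88235294]
h24 ((649.8868408203125, -181.30178833007812), 2
[... 2699 characters left out ...]
6055), 24.017108917236328) [266.61403509 269.75438596]
h24 ((637.8405151367188, 68.32289123535156), 24.080219268798828) [306.85245902 250.1147541 ]
h24 ((771.9111328125, 40.763587951660156), 44.27830123901367) [361.29220779 238.14285714]
h24 ((491.7851257324219, 246.53550720214844), 85.00502014160156) [216.28045326 231.18413598]
h24 ((690.660400390625, 217.35333251953125), 27.44261932373047) [294.19230769 209.88461538]
h24 ((686.31787109375, 374.4440002441406), 60.216026306152344) [262.82178218 184.89108911]
h24 ((302.28204345703125, 1134.2310791015625), 202.3292694091797) [ 47.16455696 110.19831224]
h24 ((1563.6004638671875, 647.1843872070312), 786.9933471679688) [481.76783398  83.9766537 ]
```

```bash
cat > plan.py <<'E'
import sys
from h import *
from plant import r
def plan(*targets):
    """targets (x,y,z,yaw): prints rows in tool units"""
    o=r.observe();p=np.array(o['eef_pos']);y=o['tool_rot'][2]
    print('now',p.round(1),np.round(o['tool_rot'],1),'j',np.round(o['joints'],0),'t',round(o['clock'],1),'w',round(o['gripper_width']*94,1),'g',round(o['grip_force'],1))
    Rm=R.from_euler('xyz',o['tool_rot'],degrees=True)
    for t in targets:
        t=list(t);ty=t[3] if len(t)>3 else y
        d=np.array(t[:3])-p;dy=ty-y
        n=max(int(np.ceil(np.linalg.norm(d)/58)),int(np.ceil(abs(dy)/10.5)),1)
        rows=[]
        for i in range(n):
            M=R.from_euler('xyz',[180,0,y+dy*i/n],degrees=True)
            rows.append(((M.inv().apply(d/n)/75).round(3)+0).tolist())
        print('->',t,n,'rows turn z each',round(-dy/n/180,4));
        if abs(dy)<.3: print('   all',rows[0])
        else:
            for q in rows: print('   ',q)
        p=np.array(t[:3]);y=ty
if __name__=='__main__': plan(*eval(sys.argv[1]))
E
python3 plan.py '[(430,-225,300,-10)]'
```

```text
now [ 137.4 -609.4  226.9] [-179.9    0.    12.7] j [75. 24. -1. 92.  0. 64. -3.] t 0.1 w 93.9 g 0.0
-> [430, -225, 300, -10] 9 rows turn z each 0.014
    [0.548, -0.46, -0.108]
    [0.527, -0.484, -0.108]
    [0.506, -0.507, -0.108]
    [0.483, -0.528, -0.108]
    [0.459, -0.549, -0.108]
    [0.434, -0.569, -0.108]
    [0.409, -0.587, -0.108]
    [0.383, -0.605, -0.108]
    [0.356, -0.621, -0.108]
```

Call:
{"method": "servo_tool", "body": {
  "deltas": [
    {"xyz": [0.543, -0.374, -0.057], "turn": [0, 0, 0]},
    {"xyz": [0.543, -0.374, -0.057], "turn": [0, 0, 0]},
    {"xyz": [0.543, -0.374, -0.057], "turn": [0, 0, 0]},
    {"xyz": [0.543, -0.374, -0.057], "turn": [0, 0, 0]},
    {"xyz": [0.543, -0.374, -0.057], "turn": [0, 0, 0]}
  ],
  "hand": -1
}}

```text
clock: 0.78
eef_pos: [306.1, -426.7, 248.9]
tool_rot: [-180.0, 0.0, 12.7]
contact_force: [0.0, -0.4, -0.4]
gripper_width: 1.002
grip_force: 0.0
```

Call:
{"method": "servo_tool", "body": {
  "deltas": [
    {"xyz": [0.543, -0.374, -0.057], "turn": [0, 0, 0]},
    {"xyz": [0.543, -0.374, -0.057], "turn": [0, 0, 0]},
    {"xyz": [0.543, -0.374, -0.057], "turn": [0, 0, 0]},
    {"xyz": [0.543, -0.374, -0.057], "turn": [0, 0, 0]},
    {"xyz": [0.543, -0.374, -0.057], "turn": [0, 0, 0]}
  ]
}}

```text
clock: 1.4
eef_pos: [473.9, -245.2, 270.3]
tool_rot: [180.0, 0.0, 12.7]
contact_force: [0.1, -1.9, -0.3]
gripper_width: 1.001
grip_force: 0.0
```

Call:
{"method": "servo_tool", "body": {
  "deltas": [
    {"xyz": [0, 0, 0], "turn": [0, 0, 0.058]},
    {"xyz": [0, 0, 0], "turn": [0, 0, 0.058]},
    {"xyz": [0, 0, 0], "turn": [0, 0, 0.058]},
    {"xyz": [0, 0, 0], "turn": [0, 0, 0.058]},
    {"xyz": [0, 0, 0], "turn": [0, 0, 0.058]}
  ]
}}

```text
clock: 2.02
eef_pos: [472.9, -246.4, 270.0]
tool_rot: [180.0, 0.0, -39.8]
contact_force: [-1.1, 0.8, -0.8]
gripper_width: 1.001
grip_force: 0.0
```

Call:
{"method": "servo_tool", "body": {
  "deltas": [
    {"xyz": [0, 0, 0], "turn": [0, 0, 0.058]},
    {"xyz": [0, 0, 0], "turn": [0, 0, 0.058]},
    {"xyz": [0, 0, 0], "turn": [0, 0, 0]}
  ]
}}

```text
clock: 2.4
eef_pos: [473.0, -246.3, 270.1]
tool_rot: [180.0, 0.0, -60.3]
contact_force: [-0.1, 0.9, -0.8]
gripper_width: 0.998
grip_force: 0.0
```

```bash
cat > look.py <<'E'
import sys
from h import *
from plant import r,read_camera
def look(name):
    o=r.observe();c=read_camera('wrist');T=tooltf(o)@c['T_tool_cam']
    np.savez(f'pics/{name}.npz',T_=T,**c);cv2.imwrite(f'pics/{name}.png',c['color'][:,:,::-1])
    return c,T
if __name__=='__main__':
    c,T=look(sys.argv[1])
    for a in sys.argv[2:]:
        col,z=a.split(':');print(col,z,blobs(c,T,col,float(z),300))
E
python3 look.py w1 red:180; python3 plan.py '[(473,-246,270,-62)]'
```

```text
red 180 [(474.6, -251.3, 24.2, 179.3, [326.0, 244.0])]
now [ 473.  -246.3  270.1] [180.    0.  -60.1] j [  31.   12.   -8.  102.    2.   65. -128.] t 2.5 w 94.1 g 0.0
-> [473, -246, 270, -62] 1 rows turn z each 0.0104
    [-0.004, -0.002, 0.001]
```

```bash
python3 plan.py '[(474.6,-251.3,180)]'
```

```text
now [ 473.  -246.3  270.1] [180.    0.  -60.1] j [  31.   12.   -8.  102.    2.   65. -128.] t 2.5 w 94.1 g 0.0
-> [474.6, -251.3, 180] 2 rows turn z each -0.0
   all [0.034, 0.007, 0.6]
```

Call:
{"method": "servo_tool", "body": {
  "deltas": [
    {"xyz": [0.068, 0.014, 0], "turn": [0, 0, 0]},
    {"xyz": [0, 0, 0.4], "turn": [0, 0, 0]},
    {"xyz": [0, 0, 0.4], "turn": [0, 0, 0]},
    {"xyz": [0, 0, 0.4], "turn": [0, 0, 0]},
    {"xyz": [0, 0, 0], "turn": [0, 0, 0]}
  ]
}}

```text
clock: 3.08
eef_pos: [473.7, -251.3, 178.6]
tool_rot: [179.9, 0.2, -60.3]
contact_force: [-0.7, -0.4, 0.4]
gripper_width: 1.002
grip_force: 0.0
```

Call:
{"method": "servo_tool", "body": {
  "deltas": [
    {"xyz": [0, 0, 0], "turn": [0, 0, 0]},
    {"xyz": [0, 0, 0], "turn": [0, 0, 0]},
    {"xyz": [0, 0, 0], "turn": [0, 0, 0]},
    {"xyz": [0, 0, 0], "turn": [0, 0, 0]},
    {"xyz": [0, 0, 0], "turn": [0, 0, 0]}
  ],
  "hand": 1
}}

```text
clock: 3.7
eef_pos: [474.9, -251.3, 180.4]
tool_rot: [-180.0, -0.0, -60.4]
contact_force: [-0.0, 1.2, 1.5]
gripper_width: 0.509
grip_force: 30.3
```

Call:
{"method": "servo_tool", "body": {
  "deltas": [
    {"xyz": [0, 0, 0], "turn": [0, 0, 0]},
    {"xyz": [0, 0, 0], "turn": [0, 0, 0]},
    {"xyz": [0, 0, 0], "turn": [0, 0, 0]}
  ]
}}

```text
clock: 4.08
eef_pos: [474.9, -251.3, 180.3]
tool_rot: [-180.0, -0.0, -60.4]
contact_force: [1.8, 1.9, 2.8]
gripper_width: 0.506
grip_force: 30.0
```

Call:
{"method": "servo_tool", "body": {
  "deltas": [
    {"xyz": [0, 0, -0.004], "turn": [0, 0, -0.03]},
    {"xyz": [0, 0, -0.007], "turn": [0, 0, -0.055]},
    {"xyz": [0, 0, -0.007], "turn": [0, 0, -0.055]},
    {"xyz": [0, 0, -0.007], "turn": [0, 0, -0.055]},
    {"xyz": [0, 0, -0.007], "turn": [0, 0, -0.055]}
  ]
}}

```text
clock: 4.7
eef_pos: [475.6, -251.0, 182.6]
tool_rot: [-180.0, -0.1, -15.0]
contact_force: [9.1, 2.8, -3.3]
gripper_width: 0.506
grip_force: 30.0
```

```bash
python3 look.py w2 red:182; python3 plan.py '[]';python3 -c "
from plant import r;o=r.observe();print(o['wrist_torque'],o['contact_force'])"
```

```text
red 182 [(475.4, -251.6, 24.4, 181.6, [326.0, 307.0])]
now [ 475.3 -250.8  182.6] [-179.9   -0.   -14.4] j [ 38.  19. -16. 107.   6.  55. -85.] t 4.8 w 47.6 g 30.0
[ 1.75355852 -0.68139119  0.11024103] [ 2.31760432  6.84258017 -0.04183349]
```

Call:
{"method": "servo_tool", "body": {
  "deltas": [
    {"xyz": [0, 0, -0.007], "turn": [0, 0, -0.055]},
    {"xyz": [0, 0, -0.007], "turn": [0, 0, -0.055]},
    {"xyz": [0, 0, -0.007], "turn": [0, 0, -0.055]},
    {"xyz": [0, 0, -0.007], "turn": [0, 0, -0.055]},
    {"xyz": [0, 0, -0.007], "turn": [0, 0, -0.055]}
  ]
}}

```text
clock: 5.38
eef_pos: [474.9, -250.3, 184.9]
tool_rot: [-179.9, -0.0, 34.5]
contact_force: [4.3, 6.5, -3.5]
gripper_width: 0.506
grip_force: 30.0
```

Call:
{"method": "servo_tool", "body": {
  "deltas": [
    {"xyz": [0, 0, -0.007], "turn": [0, 0, -0.055]},
    {"xyz": [0, 0, -0.007], "turn": [0, 0, -0.055]},
    {"xyz": [0, 0, -0.007], "turn": [0, 0, -0.055]},
    {"xyz": [0, 0, -0.007], "turn": [0, 0, -0.055]},
    {"xyz": [0, 0, -0.007], "turn": [0, 0, -0.055]}
  ]
}}

```text
clock: 6.0
eef_pos: [475.0, -250.1, 187.5]
tool_rot: [-180.0, -0.1, 84.0]
contact_force: [4.8, 7.0, -3.7]
gripper_width: 0.509
grip_force: 30.0
```

Call:
{"method": "servo_tool", "body": {
  "deltas": [
    {"xyz": [0, 0, -0.007], "turn": [0, 0, -0.055]},
    {"xyz": [0, 0, -0.007], "turn": [0, 0, -0.055]},
    {"xyz": [0, 0, -0.007], "turn": [0, 0, -0.055]},
    {"xyz": [0, 0, -0.007], "turn": [0, 0, -0.055]},
    {"xyz": [0, 0, -0.007], "turn": [0, 0, -0.055]}
  ]
}}

```text
clock: 6.62
eef_pos: [474.9, -250.0, 190.1]
tool_rot: [179.9, -0.1, 133.5]
contact_force: [4.4, 8.2, -4.2]
gripper_width: 0.509
grip_force: 30.0
```

Call:
{"method": "servo_tool", "body": {
  "deltas": [
    {"xyz": [0, 0, -0.007], "turn": [0, 0, -0.055]},
    {"xyz": [0, 0, -0.007], "turn": [0, 0, -0.055]},
    {"xyz": [0, 0, -0.007], "turn": [0, 0, -0.055]},
    {"xyz": [0, 0, -0.007], "turn": [0, 0, -0.055]},
    {"xyz": [0, 0, -0.007], "turn": [0, 0, -0.055]}
  ]
}}

```text
clock: 7.25
eef_pos: [474.1, -250.4, 192.6]
tool_rot: [179.9, -0.1, -177.0]
contact_force: [-2.0, 6.2, -0.6]
gripper_width: 0.502
grip_force: 30.0
```

```bash
python3 look.py w3 red:192; python3 plan.py '[]';python3 -c "
from plant import r;o=r.observe();print(o['wrist_torque'],o['contact_force'])"
```

```text
red 192 [(472.7, -250.8, 24.3, 191.5, [326.0, 307.0])]
now [ 473.9 -250.7  192.5] [ 1.799e+02 -1.000e-01 -1.765e+02] j [ 68.  26. -54. 106.  24.  61.  97.] t 7.3 w 47.5 g 30.0
[0.93650394 1.30343662 0.05891506] [-6.16904589  2.79293321  0.75579591]
```

Call:
{"method": "servo_tool", "body": {
  "deltas": [
    {"xyz": [0, 0, -0.05], "turn": [0, 0, -0.02]},
    {"xyz": [0, 0, -0.3], "turn": [0, 0, 0]},
    {"xyz": [0, 0, -0.4], "turn": [0, 0, 0]},
    {"xyz": [0, 0, -0.4], "turn": [0, 0, 0]},
    {"xyz": [0, 0, 0], "turn": [0, 0, 0]}
  ]
}}

```text
clock: 7.92
eef_pos: [475.1, -251.9, 280.8]
tool_rot: [-179.9, 0.1, -173.8]
contact_force: [-0.3, 0.0, -1.0]
gripper_width: 0.507
grip_force: 30.0
```

```bash
python3 look.py w4 red:279; python3 plan.py '[(495,249,278,103),(495,249,180,13)]'
```

```text
red 279 [(474.2, -252.5, 24.7, 279.7, [325.0, 306.0])]
now [ 474.5 -251.8  279.5] [-179.9    0.  -173.8] j [ 72.  21. -59. 100.  19.  70. 104.] t 8.0 w 47.7 g 30.0
-> [495, 249, 278, 103] 27 rows turn z each -0.057
    [-0.037, 0.245, 0.001]
    [-0.08, 0.234, 0.001]
    [-0.12, 0.216, 0.001]
    [-0.157, 0.192, 0.001]
    [-0.188, 0.161, 0.001]
    [-0.214, 0.125, 0.001]
    [-0.233, 0.084, 0.001]
    [-0.244, 0.042, 0.001]
    [-0.248, -0.002, 0.001]
    [-0.243, -0.046, 0.001]
    [-0.231, -0.089, 0.001]
    [-0.211, -0.129, 0.001]
    [-0.185, -0.164, 0.001]
    [-0.153, -0.195, 0.001]
    [-0.116, -0.219, 0.001]
    [-0.075, -0.236, 0.001]
    [-0.032, -0.245, 0.001]
    [0.012, -0.247, 0.001]
    [0.056, -0.241, 0.001]
    [0.098, -0.227, 0.001]
    [0.137, -0.206, 0.001]
    [0.171, -0.179, 0.001]
    [0.2, -0.145, 0.001]
    [0.223, -0.107, 0.001]
    [0.239, -0.066, 0.001]
    [0.247, -0.022, 0.001]
    [0.247, 0.022, 0.001]
-> [495, 249, 180, 13] 9 rows turn z each 0.0556
    [0.0, 0.0, 0.145]
    [0.0, 0.0, 0.145]
    [0.0, 0.0, 0.145]
    [0.0, 0.0, 0.145]
    [0.0, 0.0, 0.145]
    [0.0, 0.0, 0.145]
    [0.0, 0.0, 0.145]
    [0.0, 0.0, 0.145]
    [0.0, 0.0, 0.145]
```

Call:
{"method": "servo_tool", "body": {
  "deltas": [
    {"xyz": [-0.099, 0.661, 0], "turn": [0, 0, 0]},
    {"xyz": [-0.099, 0.661, 0], "turn": [0, 0, 0]},
    {"xyz": [-0.099, 0.661, 0], "turn": [0, 0, 0]},
    {"xyz": [-0.099, 0.661, 0], "turn": [0, 0, 0]},
    {"xyz": [-0.099, 0.661, 0], "turn": [0, 0, 0]}
  ]
}}

```text
clock: 8.6
eef_pos: [484.0, 0.1, 278.5]
tool_rot: [-180.0, -0.1, -173.8]
contact_force: [-0.3, -0.1, -0.7]
gripper_width: 0.511
grip_force: 30.0
```

Call:
{"method": "servo_tool", "body": {
  "deltas": [
    {"xyz": [-0.099, 0.661, 0], "turn": [0, 0, 0]},
    {"xyz": [-0.099, 0.661, 0], "turn": [0, 0, 0]},
    {"xyz": [-0.099, 0.661, 0], "turn": [0, 0, 0]},
    {"xyz": [-0.099, 0.661, 0], "turn": [0, 0, 0]},
    {"xyz": [-0.099, 0.661, 0], "turn": [0, 0, 0]}
  ]
}}

```text
clock: 9.22
eef_pos: [494.4, 250.5, 278.1]
tool_rot: [-180.0, -0.1, -173.8]
contact_force: [0.5, 0.1, -0.1]
gripper_width: 0.502
grip_force: 30.0
```

Call:
{"method": "servo_tool", "body": {
  "deltas": [
    {"xyz": [0, 0, 0], "turn": [0, 0, 0.055]},
    {"xyz": [0, 0, 0], "turn": [0, 0, 0.055]},
    {"xyz": [0, 0, 0], "turn": [0, 0, 0.055]},
    {"xyz": [0, 0, 0], "turn": [0, 0, 0.055]},
    {"xyz": [0, 0, 0], "turn": [0, 0, 0.055]}
  ]
}}

```text
clock: 9.85
eef_pos: [494.4, 248.9, 278.1]
tool_rot: [-179.9, -0.0, 136.4]
contact_force: [-0.7, -0.1, -0.3]
gripper_width: 0.506
grip_force: 30.0
```

Call:
{"method": "servo_tool", "body": {
  "deltas": [
    {"xyz": [0, 0, 0], "turn": [0, 0, 0.055]},
    {"xyz": [0, 0, 0], "turn": [0, 0, 0.055]},
    {"xyz": [0, 0, 0], "turn": [0, 0, 0.055]},
    {"xyz": [0, 0, 0], "turn": [0, 0, 0.055]},
    {"xyz": [0, 0, 0], "turn": [0, 0, 0]}
  ]
}}

```text
clock: 10.48
eef_pos: [494.4, 249.1, 278.4]
tool_rot: [-179.9, 0.0, 97.2]
contact_force: [0.1, -0.3, -1.2]
gripper_width: 0.506
grip_force: 30.0
```

```bash
python3 look.py w5 orange:23; python3 plan.py '[]'
```

```text
orange 23 [(486.8, 300.7, 23.9, 21.3, [325.0, 156.0])]
now [494.4 249.3 278.6] [-179.9    0.    97.4] j [  6.  19. -44.  98.  14.  69. -35.] t 10.5 w 47.8 g 30.0
```

View pics/w5.png

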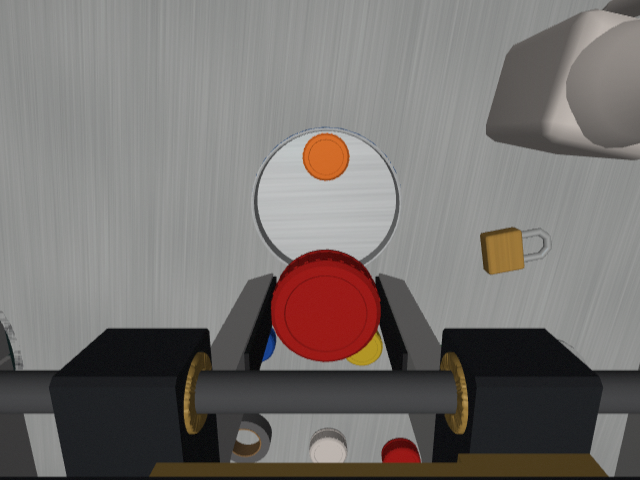

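The wrist view shows the tin's rim spanning (254..400, 127..270), with the orange lid at (326,157) and the held red lid in front at (326,306). I'll fit the rim circle from depth.

```bash
cat > tin.py <<'E'
import sys
from h import *
from scipy.optimize import least_squares
def tin(name,g=(495,249)):
    c=dict(np.load(f'pics/{name}.npz'));T=c['T_'];W=world(c,T);m=c['depth']>0
    d=np.hypot(W[...,0]-g[0],W[...,1]-g[1])
    s=W[m&(W[...,2]>19)&(W[...,2]<30)&(d>66)&(d<88)]
    f=least_squares(lambda p:np.hypot(s[:,0]-p[0],s[:,1]-p[1])-p[2],[g[0],g[1],77],loss='soft_l1')
    th=np.degrees(np.arctan2(s[:,1]-f.x[1],s[:,0]-f.x[0]))
    print('tin',f.x.round(1),len(s),'res',np.abs(f.fun).mean().round(2),'z',np.median(s[:,2]).round(1),'sectors',np.histogram(th,12,(-180,180))[0])
    return f.x
if __name__=='__main__': tin(sys.argv[1])
E
python3 tin.py w5
python3 - <<'E'
from h import *
c=dict(np.load('pics/w5.npz'));T=c['T_']
# dark outer contour of tin: edges along rays from tin centre pixel
hsv=cv2.cvtColor(c['color'],cv2.COLOR_RGB2HSV)
u0,v0=326,198
for a in range(150,400,30):
    p=[(u0+k*np.cos(np.radians(a)),v0+k*np.sin(np.radians(a))) for k in range(50,85)]
    g=np.array([hsv[int(round(v)),int(round(u)),2] for u,v in p],int);print(a,g.tolist())
E
```

```text
tin [493.8 250.4  77.3] 1628 res 2.59 z 22.7 sectors [138 133  14   0  94 132 130 122 197 407 132 129]
150 [189, 188, 187, 187, 187, 189, 189, 189, 190, 185, 187, 187, 185, 185, 185, 184, 186, 188, 188, 187, 77, 72, 71, 73, 82, 162, 164, 156, 148, 147, 148, 147, 151, 151, 152]
180 [186, 187, 187, 187, 188, 188, 188, 189, 189, 189, 188, 187, 188, 188, 189, 188, 188, 187, 188, 133, 74, 72, 90, 152, 166, 168, 150, 151, 153, 150, 149, 148, 153, 152, 150]
210 [190, 188, 189, 188, 189, 189, 189, 188, 189, 189, 188, 188, 188, 188, 188, 188, 189, 190, 155, 74, 126, 146, 164, 165, 143, 146, 149, 148, 146, 145, 150, 149, 148, 149, 148]
240 [194, 195, 198, 197, 197, 195, 195, 196, 196, 195, 194, 191, 193, 194, 194, 194, 192, 166, 137, 141, 162, 158, 136, 142, 143, 146, 145, 150, 149, 147, 148, 148, 148, 148, 148]
270 [209, 210, 210, 209, 209, 210, 210, 209, 201, 193, 201, 210, 209, 199, 183, 184, 188, 167, 138, 152, 159, 145, 138, 147, 144, 144, 143, 144, 145, 144, 145, 146, 146, 147, 147]
300 [190, 192, 194, 191, 191, 193, 193, 191, 190, 191, 191, 190, 186, 185, 185, 186, 190, 175, 144, 142, 163, 160, 149, 147, 153, 150, 151, 151, 147, 149, 149, 148, 149, 149, 149]
330 [185, 186, 185, 187, 187, 183, 183, 180, 181, 179, 179, 178, 178, 181, 181, 180, 179, 178, 165, 69, 96, 138, 159, 155, 136, 147, 147, 149, 144, 145, 142, 147, 145, 144, 147]
360 [181, 182, 181, 181, 181, 181, 180, 180, 181, 182, 181, 181, 180, 181, 180, 181, 181, 180, 179, 178, 80, 80, 84, 147, 167, 155, 151, 150, 147, 149, 150, 147, 148, 151, 153]
390 [188, 187, 187, 187, 183, 181, 181, 179, 180, 182, 181, 181, 182, 179, 179, 178, 179, 181, 181, 180, 116, 92, 92, 92, 93, 159, 163, 146, 151, 151, 149, 147, 148, 151, 149]
```

```bash
cat >> tin.py <<'E'
def floorfit(name,g,u0v0=None,skip=()):
    c=dict(np.load(f'pics/{name}.npz'));T=c['T_'];V=cv2.GaussianBlur(cv2.cvtColor(c['color'],cv2.COLOR_RGB2HSV)[...,2],(3,3),0).astype(float)
    Ti=np.linalg.inv(T);P=[]
    for a in range(0,360,4):
        e=np.array([np.cos(np.radians(a)),np.sin(np.radians(a))]);s=np.arange(69,84,.5);prof=[]
        for k in s:
            q=Ti@np.array([g[0]+k*e[0],g[1]+k*e[1],3,1]);q=c['mtx']@q[:3];u,v=q[:2]/q[2]
            prof.append(V[int(round(v)),int(round(u))] if 0<=u<639 and 0<=v<479 else -1)
        prof=np.array(prof);dr=prof[:-3]-prof[3:];i=dr.argmax()
        if prof.min()>0 and dr[i]>20 and prof[:i+1].min()>165: P.append([*(np.array(g)+(s[i]+.75)*e),a])
    P=np.array(P);f=least_squares(lambda p:np.hypot(P[:,0]-p[0],P[:,1]-p[1])-p[2],[*g,76.5],loss='soft_l1')
    print('floor',f.x.round(2),len(P),'res',np.abs(f.fun).mean().round(2),'angles',P[:,2].astype(int).tolist());return f.x
E
python3 -c "
from tin import *
f=floorfit('w5',(494,250));floorfit('w5',f[:2])"
```

```text
floor [493.59 250.87  75.76] 59 res 0.3 angles [4, 12, 20, 24, 28, 32, 36, 40, 44, 48, 52, 56, 60, 64, 68, 72, 76, 80, 84, 88, 92, 96, 100, 104, 108, 112, 116, 120, 124, 128, 132, 136, 140, 144, 148, 152, 156, 160, 164, 168, 176, 180, 184, 188, 192, 196, 204, 208, 216, 232, 236, 240, 312, 324, 336, 340, 348, 352, 356]
floor [493.73 250.85  75.79] 53 res 0.31 angles [0, 4, 8, 12, 16, 20, 28, 36, 40, 44, 48, 52, 56, 60, 64, 68, 72, 76, 80, 84, 88, 92, 96, 100, 104, 108, 112, 116, 120, 124, 128, 132, 136, 140, 144, 148, 152, 156, 160, 172, 176, 180, 188, 196, 200, 204, 220, 224, 228, 244, 328, 336, 356]
```

```bash
python3 plan.py '[(493.7,250.9,80),(493.7,250.9,26.5)]'
```

```text
now [494.4 249.3 278.6] [-179.9    0.    97.4] j [  6.  19. -44.  98.  14.  69. -35.] t 10.5 w 47.8 g 30.0
-> [493.7, 250.9, 80] 4 rows turn z each -0.0
   all [0.006, -0.002, 0.662]
-> [493.7, 250.9, 26.5] 1 rows turn z each -0.0
   all [0.0, 0.0, 0.713]
```

Call:
{"method": "servo_tool", "body": {
  "deltas": [
    {"xyz": [0.012, -0.004, 0.6], "turn": [0, 0, 0]},
    {"xyz": [0.012, -0.004, 0.6], "turn": [0, 0, 0]},
    {"xyz": [0, 0, 0.6], "turn": [0, 0, 0]},
    {"xyz": [0, 0, 0.6], "turn": [0, 0, 0]},
    {"xyz": [0, 0, 0], "turn": [0, 0, 0]}
  ]
}}

```text
clock: 11.15
eef_pos: [492.1, 250.4, 96.9]
tool_rot: [-179.7, 0.1, 97.3]
contact_force: [0.1, 0.1, -0.6]
gripper_width: 0.507
grip_force: 30.0
```

Call:
{"method": "servo_tool", "body": {
  "deltas": [
    {"xyz": [0, 0, 0.4], "turn": [0, 0, 0]},
    {"xyz": [0, 0, 0.3], "turn": [0, 0, 0]},
    {"xyz": [0, 0, 0.2], "turn": [0, 0, 0]},
    {"xyz": [0, 0, 0], "turn": [0, 0, 0]},
    {"xyz": [0, 0, 0], "turn": [0, 0, 0]}
  ]
}}

```text
clock: 11.78
eef_pos: [494.4, 251.6, 33.0]
tool_rot: [179.9, -0.0, 97.2]
contact_force: [0.4, 0.2, 0.7]
gripper_width: 0.506
grip_force: 30.0
```

```bash
python3 look.py w6 red:26; python3 plan.py '[(493.7,250.9,26)]'
```

```text
red 26 [(493.4, 252.5, 24.3, 28.2, [325.0, 274.0])]
now [494.4 251.5  33. ] [179.9  -0.   97.1] j [ -3.  37. -35. 109.  30.  43. -47.] t 11.8 w 47.8 g 30.0
-> [493.7, 250.9, 26] 1 rows turn z each -0.0
   all [-0.007, -0.01, 0.093]
```

Call:
{"method": "servo_tool", "body": {
  "deltas": [
    {"xyz": [-0.007, -0.01, 0.03], "turn": [0, 0, 0]},
    {"xyz": [0, 0, 0.025], "turn": [0, 0, 0]},
    {"xyz": [0, 0, 0], "turn": [0, 0, 0]},
    {"xyz": [0, 0, 0], "turn": [0, 0, 0]}
  ]
}}

```text
clock: 12.32
eef_pos: [493.2, 250.6, 27.8]
tool_rot: [-180.0, -0.0, 97.1]
contact_force: [0.6, -0.2, -0.3]
gripper_width: 0.509
grip_force: 30.0
```

```bash
python3 look.py w7 red:24 orange:23; python3 plan.py '[]'
```

```text
red 24 [(492.4, 249.7, 25.4, 26.7, [325.0, 306.0])]
orange 23 [(486.7, 300.9, 23.8, 21.3, [327.0, 189.0])]
now [493.2 250.7  27.8] [-180.    -0.    97.1] j [ -3.  37. -34. 110.  30.  43. -48.] t 12.4 w 47.9 g 30.0
```

Call:
{"method": "servo_tool", "body": {
  "deltas": [
    {"xyz": [0.003, 0.0, 0.024], "turn": [0, 0, 0]},
    {"xyz": [0, 0, 0], "turn": [0, 0, 0]},
    {"xyz": [0, 0, 0], "turn": [0, 0, 0]}
  ]
}}

```text
clock: 12.75
eef_pos: [493.2, 250.8, 25.9]
tool_rot: [-180.0, -0.0, 97.1]
contact_force: [0.3, -0.3, 0.6]
gripper_width: 0.509
grip_force: 30.0
```

Call:
{"method": "servo_tool", "body": {
  "deltas": [
    {"xyz": [0, 0, 0], "turn": [0, 0, 0]},
    {"xyz": [0, 0, 0], "turn": [0, 0, 0]},
    {"xyz": [0, 0, 0], "turn": [0, 0, 0]},
    {"xyz": [0, 0, -0.2], "turn": [0, 0, 0]},
    {"xyz": [0, 0, -0.4], "turn": [0, 0, 0]}
  ],
  "hand": -0.3
}}

```text
clock: 13.38
eef_pos: [492.6, 250.8, 71.6]
tool_rot: [-179.9, 0.0, 97.1]
contact_force: [0.4, -0.3, 0.6]
gripper_width: 0.651
grip_force: 0.0
```

Call:
{"method": "servo_tool", "body": {
  "deltas": [
    {"xyz": [0, 0, -0.75], "turn": [0, 0, 0]},
    {"xyz": [0, 0, -0.75], "turn": [0, 0, 0]},
    {"xyz": [0, 0, -0.75], "turn": [0, 0, 0]},
    {"xyz": [0, 0, 0], "turn": [0, 0, 0]}
  ],
  "hand": -1
}}

```text
clock: 13.88
eef_pos: [494.3, 251.9, 244.7]
tool_rot: [179.6, -0.1, 97.1]
contact_force: [-0.5, -0.2, -0.4]
gripper_width: 0.994
grip_force: 0.0
```

```bash
python3 look.py w8 red:23 red:20 orange:23 yellow:20 blue:20 green:20;python3 -c "
from tin import *
floorfit('w8',(494,251))"; python3 plan.py '[]'
```

```text
red 23 [(492.4, 250.4, 24.1, 21.2, [322.0, 214.0])]
red 20 [(492.5, 250.1, 24.5, 21.2, [322.0, 214.0])]
orange 23 [(486.7, 301.0, 24.0, 21.3, [323.0, 162.0])]
yellow 20 [(555.4, 91.9, 23.9, 18.0, [362.0, 359.0])]
blue 20 [(430.6, 79.2, 24.2, 18.1, [246.0, 358.0])]
green 20 []
floor [493.82 250.56  75.66] 11 res 0.16 angles [76, 104, 116, 120, 124, 128, 132, 148, 156, 208, 212]
now [493.6 251.1 242.2] [179.8  -0.   97.1] j [  5.  21. -44. 101.  16.  65. -37.] t 13.9 w 93.7 g 0.0
```

View pics/w8.png

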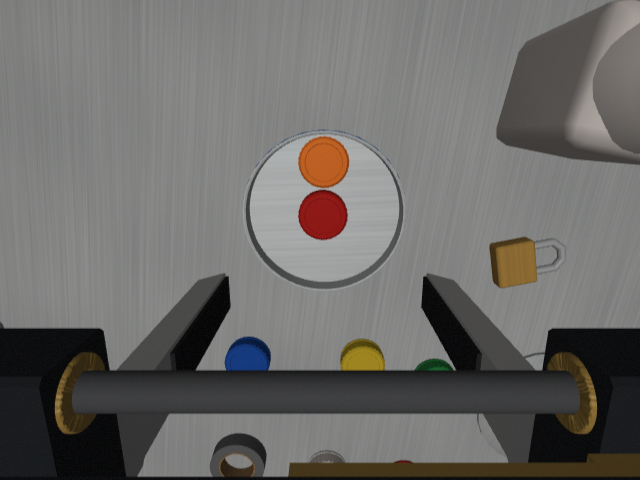

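The view shows red flat in the tin centre at (322,214) beside orange at (323,162). Yellow has been knocked, and is now at about (555,92). Next is blue into slot 218°.

Run:
```python
from h import *
# shift in final frame
def sh(a,b,yaw): print((R.from_euler('xyz',[180,0,yaw],degrees=True).inv().apply(np.array(b)-a)/75).round(3))
sh((493.6,251.1,242.2),(430.6,79.2,120),38)
```

```text
[-2.073  1.289  1.629]
```

Call:
{"method": "servo_tool", "body": {
  "deltas": [
    {"xyz": [0, 0, 0], "turn": [0, 0, 0.0547]},
    {"xyz": [0, 0, 0], "turn": [0, 0, 0.0547]},
    {"xyz": [0, 0, 0], "turn": [0, 0, 0.0547]},
    {"xyz": [0, 0, 0], "turn": [0, 0, 0.0547]},
    {"xyz": [0, 0, 0], "turn": [0, 0, 0.0547]}
  ]
}}

```text
clock: 14.55
eef_pos: [492.6, 250.6, 239.0]
tool_rot: [-180.0, 0.1, 47.6]
contact_force: [-0.3, 0.1, 0.0]
gripper_width: 0.996
grip_force: 0.0
```

Call:
{"method": "servo_tool", "body": {
  "deltas": [
    {"xyz": [0, 0, 0], "turn": [0, 0, 0.0547]},
    {"xyz": [-0.518, 0.322, 0.407], "turn": [0, 0, 0]},
    {"xyz": [-0.518, 0.322, 0.407], "turn": [0, 0, 0]},
    {"xyz": [-0.518, 0.322, 0.407], "turn": [0, 0, 0]},
    {"xyz": [-0.518, 0.322, 0.407], "turn": [0, 0, 0]}
  ]
}}

```text
clock: 15.18
eef_pos: [428.9, 77.5, 116.4]
tool_rot: [-180.0, 0.0, 38.1]
contact_force: [1.0, -0.6, 0.6]
gripper_width: 1.004
grip_force: 0.0
```

Call:
{"method": "servo_tool", "body": {
  "deltas": [
    {"xyz": [0, 0, 0], "turn": [0, 0, 0]},
    {"xyz": [0, 0, 0], "turn": [0, 0, 0]}
  ]
}}

```text
clock: 15.42
eef_pos: [430.3, 79.3, 117.6]
tool_rot: [-180.0, 0.0, 38.1]
contact_force: [0.3, 0.6, -0.0]
gripper_width: 1.004
grip_force: 0.0
```

```bash
cat > sh.py <<'E'
import sys
from h import *
from plant import r
# sh.py x y z : total shift in present tool frame, units; turn to yaw if given
o=r.observe();b=np.array([float(a) for a in sys.argv[1:4]]);y=o['tool_rot'][2]
print('now',o['eef_pos'].round(1),'yaw',y.round(1),'j',o['joints'].round(0),'t',round(o['clock'],1),'w',round(o['gripper_width']*94,1),'F',o['contact_force'].round(1))
Y=float(sys.argv[4]) if len(sys.argv)>4 else y
d=b-o['eef_pos'];print('shift in frame yaw',round(Y,1),(R.from_euler('xyz',[180,0,Y],degrees=True).inv().apply(d)/75).round(3),'len',np.linalg.norm(d).round(),'turn total',round((y-Y)/180,4))
E
python3 look.py w9 blue:20; python3 sh.py 430.6 79.2 25
```

```text
blue 20 [(431.2, 76.5, 24.1, 18.3, [330.0, 248.0])]
now [430.6  79.7 117.9] yaw 38.1 j [ 11.  16. -29. 123.  11.  44. -77.] t 15.5 w 93.7 F [0.3 0.1 0.3]
shift in frame yaw 38.1 [-0.005  0.005  1.238] len 93.0 turn total 0.0
```

Call:
{"method": "servo_tool", "body": {
  "deltas": [
    {"xyz": [-0.014, 0.026, 0.4], "turn": [0, 0, 0]},
    {"xyz": [0, 0, 0.42], "turn": [0, 0, 0]},
    {"xyz": [0, 0, 0.3], "turn": [0, 0, 0]},
    {"xyz": [0, 0, 0.118], "turn": [0, 0, 0]},
    {"xyz": [0, 0, 0], "turn": [0, 0, 0]}
  ]
}}

```text
clock: 16.1
eef_pos: [430.8, 77.4, 24.9]
tool_rot: [-180.0, 0.0, 38.1]
contact_force: [0.3, 0.1, -0.2]
gripper_width: 1.001
grip_force: 0.0
```

Call:
{"method": "servo_tool", "body": {
  "deltas": [
    {"xyz": [0, 0, 0], "turn": [0, 0, 0]},
    {"xyz": [0, 0, 0], "turn": [0, 0, 0]},
    {"xyz": [0, 0, 0], "turn": [0, 0, 0]},
    {"xyz": [0, 0, 0], "turn": [0, 0, 0]},
    {"xyz": [0, 0, 0], "turn": [0, 0, 0]}
  ],
  "hand": 1
}}

```text
clock: 16.73
eef_pos: [430.7, 76.7, 24.8]
tool_rot: [-180.0, -0.0, 38.0]
contact_force: [0.2, -0.6, 2.6]
gripper_width: 0.504
grip_force: 24.4
```

Call:
{"method": "servo_tool", "body": {
  "deltas": [
    {"xyz": [0, 0, -0.4], "turn": [0, 0, 0]},
    {"xyz": [0, 0, -0.4], "turn": [0, 0, 0]},
    {"xyz": [0, 0, -0.2], "turn": [0, 0, 0]},
    {"xyz": [0, 0, 0], "turn": [0, 0, 0]}
  ]
}}

```text
clock: 17.23
eef_pos: [431.2, 76.6, 100.1]
tool_rot: [179.9, -0.1, 38.0]
contact_force: [-0.5, 0.6, -0.4]
gripper_width: 0.506
grip_force: 30.0
```

```bash
python3 look.py w10 blue:100; python3 sh.py 453.2 219.1 100
```

```text
blue 100 []
now [430.7  76.6  99.4] yaw 38.0 j [ 11.  18. -28. 124.  13.  41. -78.] t 17.3 w 47.3 F [ 0.2 -1.1 -1.3]
shift in frame yaw 38.0 [ 1.408 -1.312 -0.008] len 144.0 turn total 0.0
```

Run:
```python
from h import *
c=dict(np.load('pics/w10.npz'));print(blobs(c,c['T_'],'blue',94.5,300))
```

```text
[(431.4, 77.4, 24.3, 93.6, [325.0, 300.0])]
```

Call:
{"method": "servo_tool", "body": {
  "deltas": [
    {"xyz": [0.469, -0.437, 0], "turn": [0, 0, 0]},
    {"xyz": [0.469, -0.437, 0], "turn": [0, 0, 0]},
    {"xyz": [0.465, -0.437, 0], "turn": [0, 0, 0]},
    {"xyz": [0, 0, 0], "turn": [0, 0, 0]},
    {"xyz": [0, 0, 0], "turn": [0, 0, 0]}
  ]
}}

```text
clock: 17.9
eef_pos: [452.3, 218.5, 98.5]
tool_rot: [-180.0, 0.1, 38.1]
contact_force: [-0.3, -0.4, -0.2]
gripper_width: 0.505
grip_force: 30.0
```

Call:
{"method": "servo_tool", "body": {
  "deltas": [
    {"xyz": [0, 0, 0.3], "turn": [0, 0, 0]},
    {"xyz": [0, 0, 0.2], "turn": [0, 0, 0]},
    {"xyz": [0, 0, 0.1], "turn": [0, 0, 0]},
    {"xyz": [0, 0, 0], "turn": [0, 0, 0]}
  ]
}}

```text
clock: 18.4
eef_pos: [452.8, 218.7, 54.4]
tool_rot: [-180.0, 0.0, 38.0]
contact_force: [-0.2, 1.3, 0.1]
gripper_width: 0.505
grip_force: 30.0
```

```bash
python3 look.py w11 blue:50 red:23; python3 sh.py 453.2 219.1 28.5
```

```text
blue 50 [(453.5, 219.5, 23.9, 47.9, [326.0, 300.0])]
red 23 [(492.9, 249.3, 23.8, 21.3, [327.0, 182.0])]
now [453.  219.   54.9] yaw 38.0 j [ -7.  28. -27. 116.  20.  40. -99.] t 18.4 w 47.3 F [-0.8  0.  -0. ]
shift in frame yaw 38.0 [0.003 0.    0.351] len 26.0 turn total 0.0
```

View pics/w11.png

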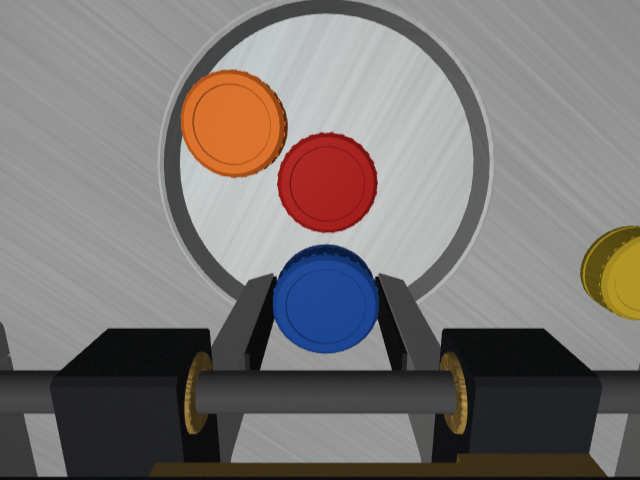

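Blue is held at (326,300), just outside red at (327,182) and aligned with its slot. I'll lower it with a slight outward bias.

Call:
{"method": "servo_tool", "body": {
  "deltas": [
    {"xyz": [-0.006, 0, 0.15], "turn": [0, 0, 0]},
    {"xyz": [0, 0, 0.1], "turn": [0, 0, 0]},
    {"xyz": [0, 0, 0.1], "turn": [0, 0, 0]},
    {"xyz": [0, 0, 0], "turn": [0, 0, 0]},
    {"xyz": [0, 0, 0], "turn": [0, 0, 0]}
  ]
}}

```text
clock: 19.08
eef_pos: [452.3, 218.6, 28.4]
tool_rot: [-180.0, 0.0, 38.1]
contact_force: [-0.4, 0.6, 0.2]
gripper_width: 0.503
grip_force: 30.0
```

Call:
{"method": "servo_tool", "body": {
  "deltas": [
    {"xyz": [0, 0, 0], "turn": [0, 0, 0]},
    {"xyz": [0, 0, 0], "turn": [0, 0, 0]},
    {"xyz": [0, 0, 0], "turn": [0, 0, 0]},
    {"xyz": [0, 0, -0.2], "turn": [0, 0, 0]},
    {"xyz": [0, 0, -0.4], "turn": [0, 0, 0]}
  ],
  "hand": -0.2
}}

```text
clock: 19.7
eef_pos: [452.1, 218.7, 74.2]
tool_rot: [-180.0, 0.1, 38.1]
contact_force: [0.2, -1.0, 0.8]
gripper_width: 0.599
grip_force: 0.0
```

Call:
{"method": "servo_tool", "body": {
  "deltas": [
    {"xyz": [0, 0, -0.7], "turn": [0, 0, 0]},
    {"xyz": [0, 0, -0.7], "turn": [0, 0, 0]},
    {"xyz": [0, 0, 0], "turn": [0, 0, 0]},
    {"xyz": [0, 0, 0], "turn": [0, 0, 0]}
  ],
  "hand": -1
}}

```text
clock: 20.2
eef_pos: [452.5, 218.5, 178.8]
tool_rot: [180.0, -0.0, 38.0]
contact_force: [-0.6, -1.1, 0.2]
gripper_width: 0.983
grip_force: 0.0
```

```bash
python3 look.py w12 blue:23 red:23 orange:23 yellow:20;python3 -c "
from tin import *
floorfit('w12',(494,251))"; python3 sh.py 555 90 120
```

```text
blue 23 [(452.5, 218.7, 24.2, 21.3, [325.0, 227.0])]
red 23 [(491.8, 248.7, 23.9, 21.3, [326.0, 166.0])]
orange 23 [(486.5, 299.5, 24.1, 21.3, [270.0, 130.0])]
yellow 20 [(556.1, 90.7, 24.3, 18.2, [527.0, 224.0])]
floor [492.97 250.13  75.96] 16 res 0.12 angles [4, 44, 60, 64, 72, 76, 120, 136, 144, 152, 156, 164, 168, 172, 176, 196]
now [452.2 218.5 178.1] yaw 38.1 j [ -1.  17. -33. 112.  11.  54. -92.] t 20.2 w 93.4 F [ 0.1 -0.7  0.2]
shift in frame yaw 38.1 [0.024 2.194 0.775] len 175.0 turn total 0.0
```

```bash
python3 sh.py 556 91 100 158.1
```

```text
now [452.2 218.5 178.1] yaw 38.1 j [ -1.  17. -33. 112.  11.  54. -92.] t 20.2 w 93.4 F [ 0.1 -0.7  0.2]
shift in frame yaw 158.1 [-1.918 -1.061  1.042] len 182.0 turn total -0.6669
```

Call:
{"method": "servo_tool", "body": {
  "deltas": [
    {"xyz": [0, 0, 0], "turn": [0, 0, -0.0556]},
    {"xyz": [0, 0, 0], "turn": [0, 0, -0.0556]},
    {"xyz": [0, 0, 0], "turn": [0, 0, -0.0556]},
    {"xyz": [0, 0, 0], "turn": [0, 0, -0.0556]},
    {"xyz": [0, 0, 0], "turn": [0, 0, -0.0556]}
  ]
}}

```text
clock: 20.88
eef_pos: [452.0, 218.6, 177.4]
tool_rot: [-179.9, 0.0, 88.4]
contact_force: [-0.6, 0.6, -0.6]
gripper_width: 0.999
grip_force: 0.0
```

Call:
{"method": "servo_tool", "body": {
  "deltas": [
    {"xyz": [0, 0, 0], "turn": [0, 0, -0.0556]},
    {"xyz": [0, 0, 0], "turn": [0, 0, -0.0556]},
    {"xyz": [0, 0, 0], "turn": [0, 0, -0.0556]},
    {"xyz": [0, 0, 0], "turn": [0, 0, -0.0556]},
    {"xyz": [0, 0, 0], "turn": [0, 0, -0.0556]}
  ]
}}

```text
clock: 21.5
eef_pos: [451.9, 218.6, 177.5]
tool_rot: [-179.9, -0.1, 138.5]
contact_force: [0.6, -0.5, -0.8]
gripper_width: 1.0
grip_force: 0.0
```

Call:
{"method": "servo_tool", "body": {
  "deltas": [
    {"xyz": [0, 0, 0], "turn": [0, 0, -0.0556]},
    {"xyz": [0, 0, 0], "turn": [0, 0, -0.0556]},
    {"xyz": [-0.48, -0.265, 0.26], "turn": [0, 0, 0]},
    {"xyz": [-0.48, -0.265, 0.26], "turn": [0, 0, 0]},
    {"xyz": [-0.48, -0.265, 0.26], "turn": [0, 0, 0]}
  ]
}}

```text
clock: 22.12
eef_pos: [530.7, 122.2, 118.3]
tool_rot: [-180.0, -0.1, 158.2]
contact_force: [1.0, 0.3, 0.6]
gripper_width: 1.002
grip_force: 0.0
```

Call:
{"method": "servo_tool", "body": {
  "deltas": [
    {"xyz": [-0.48, -0.265, 0.26], "turn": [0, 0, 0]},
    {"xyz": [0, 0, 0], "turn": [0, 0, 0]},
    {"xyz": [0, 0, 0], "turn": [0, 0, 0]}
  ]
}}

```text
clock: 22.5
eef_pos: [555.8, 92.1, 99.9]
tool_rot: [180.0, -0.1, 158.2]
contact_force: [-1.1, -0.2, -0.4]
gripper_width: 1.0
grip_force: 0.0
```

```bash
python3 look.py w13 yellow:20; python3 sh.py 556 91 25
```

```text
yellow 20 [(554.8, 88.6, 24.1, 18.2, [321.0, 258.0])]
now [555.9  92.4 100.3] yaw 158.2 j [ 24.  35. -49. 106.  33.  54.  29.] t 22.6 w 93.9 F [-0.1  0.  -0.8]
shift in frame yaw 158.2 [-0.008 -0.018  1.005] len 75.0 turn total 0.0
```

Call:
{"method": "servo_tool", "body": {
  "deltas": [
    {"xyz": [-0.006, -0.0465, 0.3], "turn": [0, 0, 0]},
    {"xyz": [0, 0, 0.35], "turn": [0, 0, 0]},
    {"xyz": [0, 0, 0.25], "turn": [0, 0, 0]},
    {"xyz": [0, 0, 0.1], "turn": [0, 0, 0]},
    {"xyz": [0, 0, 0], "turn": [0, 0, 0]}
  ]
}}

```text
clock: 23.18
eef_pos: [555.7, 88.4, 25.6]
tool_rot: [180.0, -0.0, 158.2]
contact_force: [-0.3, 0.3, -0.5]
gripper_width: 0.998
grip_force: 0.0
```

Call:
{"method": "servo_tool", "body": {
  "deltas": [
    {"xyz": [0, 0, 0], "turn": [0, 0, 0]},
    {"xyz": [0, 0, 0], "turn": [0, 0, 0]},
    {"xyz": [0, 0, 0], "turn": [0, 0, 0]},
    {"xyz": [0, 0, 0], "turn": [0, 0, 0]},
    {"xyz": [0, 0, 0], "turn": [0, 0, 0]}
  ],
  "hand": 1
}}

```text
clock: 23.8
eef_pos: [555.8, 88.0, 25.5]
tool_rot: [180.0, -0.0, 158.1]
contact_force: [0.1, 0.5, 0.7]
gripper_width: 0.507
grip_force: 24.0
```

Call:
{"method": "servo_tool", "body": {
  "deltas": [
    {"xyz": [0, 0, -0.4], "turn": [0, 0, 0]},
    {"xyz": [0, 0, -0.4], "turn": [0, 0, 0]},
    {"xyz": [0, 0, -0.2], "turn": [0, 0, 0]},
    {"xyz": [0, 0, 0], "turn": [0, 0, 0]}
  ]
}}

```text
clock: 24.3
eef_pos: [556.1, 87.8, 100.8]
tool_rot: [180.0, 0.1, 158.1]
contact_force: [-0.6, 0.1, -0.8]
gripper_width: 0.505
grip_force: 30.0
```

```bash
python3 look.py w14 yellow:95; python3 sh.py 541 231.2 100
```

```text
yellow 95 [(554.5, 87.4, 24.1, 93.6, [325.0, 302.0])]
now [555.7  87.7 100. ] yaw 158.1 j [ 25.  35. -48. 106.  33.  53.  29.] t 24.4 w 47.6 F [-0.4 -0.6 -0.4]
shift in frame yaw 158.1 [0.895 1.703 0.   ] len 144.0 turn total 0.0
```

Call:
{"method": "servo_tool", "body": {
  "deltas": [
    {"xyz": [0.298, 0.568, 0], "turn": [0, 0, 0]},
    {"xyz": [0.298, 0.568, 0], "turn": [0, 0, 0]},
    {"xyz": [0.298, 0.568, 0], "turn": [0, 0, 0]},
    {"xyz": [0, 0, 0], "turn": [0, 0, 0]},
    {"xyz": [0, 0, 0.3], "turn": [0, 0, 0]}
  ]
}}

```text
clock: 24.98
eef_pos: [541.5, 231.3, 77.2]
tool_rot: [180.0, 0.0, 158.1]
contact_force: [1.1, -0.4, -0.0]
gripper_width: 0.504
grip_force: 30.0
```

Call:
{"method": "servo_tool", "body": {
  "deltas": [
    {"xyz": [0, 0, 0.2], "turn": [0, 0, 0]},
    {"xyz": [0, 0, 0.1], "turn": [0, 0, 0]},
    {"xyz": [0, 0, 0], "turn": [0, 0, 0]},
    {"xyz": [0, 0, 0], "turn": [0, 0, 0]}
  ]
}}

```text
clock: 25.48
eef_pos: [541.4, 231.6, 55.9]
tool_rot: [180.0, 0.0, 158.1]
contact_force: [-0.5, 0.1, -0.9]
gripper_width: 0.504
grip_force: 30.0
```

```bash
python3 look.py w15 yellow:50 red:23 orange:23 blue:23;python3 -c "
from tin import *
floorfit('w15',(493.5,250))"; python3 sh.py 541 231.2 28.5
```

```text
yellow 50 [(539.8, 231.2, 24.1, 48.6, [325.0, 302.0])]
red 23 [(491.1, 248.6, 23.7, 21.3, [321.0, 179.0])]
orange 23 [(485.6, 298.9, 23.9, 21.3, [417.0, 127.0])]
blue 23 [(451.6, 219.0, 23.8, 21.3, [229.0, 123.0])]
floor [492.83 250.11  76.11] 57 res 0.42 angles [20, 24, 28, 32, 36, 40, 44, 48, 52, 56, 60, 64, 68, 72, 76, 80, 88, 92, 96, 100, 104, 108, 112, 116, 120, 124, 128, 132, 136, 140, 144, 148, 152, 156, 160, 164, 168, 172, 176, 180, 184, 188, 192, 196, 244, 248, 252, 256, 260, 264, 268, 272, 276, 284, 288, 292, 296]
now [541.4 231.6  56. ] yaw 158.1 j [  7.  41. -45. 104.  37.  51.  13.] t 25.5 w 47.7 F [ 0.9 -0.7 -0.3]
shift in frame yaw 158.1 [ 0.003 -0.007  0.367] len 27.0 turn total 0.0
```

Call:
{"method": "servo_tool", "body": {
  "deltas": [
    {"xyz": [-0.01, 0, 0.15], "turn": [0, 0, 0]},
    {"xyz": [0, 0, 0.1], "turn": [0, 0, 0]},
    {"xyz": [0, 0, 0.112], "turn": [0, 0, 0]},
    {"xyz": [0, 0, 0], "turn": [0, 0, 0]},
    {"xyz": [0, 0, 0], "turn": [0, 0, 0]}
  ]
}}

```text
clock: 26.15
eef_pos: [541.6, 231.2, 28.1]
tool_rot: [-180.0, -0.0, 158.2]
contact_force: [-2.5, -0.2, -1.2]
gripper_width: 0.503
grip_force: 30.0
```

Call:
{"method": "servo_tool", "body": {
  "deltas": [
    {"xyz": [0, 0, 0], "turn": [0, 0, 0]},
    {"xyz": [0, 0, 0], "turn": [0, 0, 0]},
    {"xyz": [0, 0, 0], "turn": [0, 0, 0]},
    {"xyz": [0, 0, -0.2], "turn": [0, 0, 0]},
    {"xyz": [0, 0, -0.4], "turn": [0, 0, 0]}
  ],
  "hand": -0.2
}}

```text
clock: 26.78
eef_pos: [541.4, 231.2, 74.0]
tool_rot: [-180.0, -0.1, 158.2]
contact_force: [-0.1, -0.9, 1.4]
gripper_width: 0.6
grip_force: 0.0
```

Call:
{"method": "servo_tool", "body": {
  "deltas": [
    {"xyz": [0, 0, -0.7], "turn": [0, 0, 0]},
    {"xyz": [0, 0, -0.7], "turn": [0, 0, 0]},
    {"xyz": [0, 0, 0], "turn": [0, 0, 0]},
    {"xyz": [0, 0, 0], "turn": [0, 0, 0]}
  ],
  "hand": -1
}}

```text
clock: 27.28
eef_pos: [541.7, 231.0, 178.6]
tool_rot: [-180.0, 0.0, 158.1]
contact_force: [-0.2, -0.8, -0.4]
gripper_width: 0.981
grip_force: 0.0
```

```bash
python3 look.py w16 yellow:23 red:23 orange:23 blue:23 green:20;python3 -c "
from tin import *
floorfit('w16',(493,250))"; python3 sh.py 642 72 120 ; python3 sh.py 642 72 120 128
```

```text
yellow 23 [(539.7, 231.1, 24.3, 21.2, [326.0, 227.0])]
red 23 [(491.1, 248.6, 23.8, 21.3, [323.0, 162.0])]
orange 23 [(485.5, 299.3, 24.1, 21.3, [382.0, 130.0])]
blue 23 [(451.3, 218.7, 24.0, 21.3, [267.0, 128.0])]
green 20 []
floor [492.6  250.26  75.74] 20 res 0.12 angles [60, 64, 112, 116, 128, 132, 140, 144, 152, 156, 160, 164, 168, 172, 176, 180, 188, 192, 196, 240]
now [541.5 230.9 177.9] yaw 158.2 j [ 12.  32. -52.  99.  28.  63.  19.] t 27.3 w 93.5 F [ 0.6 -0.4 -0.9]
shift in frame yaw 158.2 [-2.033 -1.468  0.772] len 197.0 turn total 0.0
now [541.5 230.9 177.9] yaw 158.2 j [ 12.  32. -52.  99.  28.  63.  19.] t 27.3 w 93.5 F [ 0.6 -0.4 -0.9]
shift in frame yaw 128.0 [-2.495 -0.248  0.772] len 197.0 turn total 0.1675
```

Call:
{"method": "servo_tool", "body": {
  "deltas": [
    {"xyz": [-0.508, -0.367, 0.193], "turn": [0, 0, 0]},
    {"xyz": [-0.508, -0.367, 0.193], "turn": [0, 0, 0]},
    {"xyz": [-0.508, -0.367, 0.193], "turn": [0, 0, 0]},
    {"xyz": [-0.508, -0.367, 0.193], "turn": [0, 0, 0]},
    {"xyz": [0, 0, 0], "turn": [0, 0, 0]}
  ]
}}

```text
clock: 27.95
eef_pos: [642.6, 68.3, 117.5]
tool_rot: [-179.9, -0.2, 157.9]
contact_force: [-0.5, 0.1, 0.6]
gripper_width: 0.998
grip_force: 0.0
```

Call:
{"method": "servo_tool", "body": {
  "deltas": [
    {"xyz": [0, 0, 0], "turn": [0, 0, 0]},
    {"xyz": [0, 0, 0], "turn": [0, 0, 0]}
  ]
}}

```text
clock: 28.2
eef_pos: [641.8, 73.7, 120.5]
tool_rot: [180.0, -0.0, 158.3]
contact_force: [0.3, 0.2, -0.4]
gripper_width: 1.003
grip_force: 0.0
```

```bash
python3 look.py w17 green:20
cat > slot.py <<'E'
import sys,numpy as np
from scipy.optimize import minimize
def slots(C,L,angs,rad=76.5):
    for a in angs:
        t=np.radians(a);p0=np.array(C)+51*np.array([np.cos(t),np.sin(t)])
        cl=lambda p:[*(np.hypot(*(np.array(l)-p))-48 for l in L),rad-24-np.hypot(*(p-C))]
        f=minimize(lambda p:-min(cl(p)),p0,method='Nelder-Mead');print(a,f.x.round(1),np.round(cl(f.x),1))
if __name__=='__main__': slots(*eval(sys.argv[1]))
E
python3 slot.py '((492.7,250.2),[(491.1,248.6),(485.5,299.3),(451.3,218.7),(539.7,231.1)],(38,158,278))'
python3 -c "
from h import *
c=dict(np.load('pics/w17.npz'));print(c['T_'][:3,3])"; python3 sh.py 642 73 36
```

```text
green 20 [(640.9, 73.9, 24.0, 18.3, [326.0, 246.0])]
38 [532.4 280.9] [ 4.4  2.3 54.2  2.3  2.3]
158 [445.7 269.2] [ 1.8  1.8  2.9 53.4  1.8]
278 [501.1 200. ] [ 1.6 52.5  5.1  1.6  1.6]
[573.35110423 100.17622644 276.63297118]
now [641.9  73.5 120.6] yaw 158.2 j [ 23.  41. -47.  93.  33.  61.  34.] t 28.2 w 94.2 F [-0.4 -0.4 -0.5]
shift in frame yaw 158.2 [-0.004 -0.006  1.128] len 85.0 turn total 0.0
```

Call:
{"method": "servo_tool", "body": {
  "deltas": [
    {"xyz": [0, 0, 0.4], "turn": [0, 0, 0]},
    {"xyz": [0, 0, 0.4], "turn": [0, 0, 0]},
    {"xyz": [0, 0, 0.228], "turn": [0, 0, 0]},
    {"xyz": [0, 0, 0.1], "turn": [0, 0, 0]},
    {"xyz": [0, 0, 0], "turn": [0, 0, 0]}
  ]
}}

```text
clock: 28.88
eef_pos: [642.4, 72.6, 36.1]
tool_rot: [180.0, 0.0, 158.2]
contact_force: [-0.5, 0.4, 0.4]
gripper_width: 1.003
grip_force: 0.0
```

Call:
{"method": "servo_tool", "body": {
  "deltas": [
    {"xyz": [0, 0, 0], "turn": [0, 0, 0]},
    {"xyz": [0, 0, 0], "turn": [0, 0, 0]},
    {"xyz": [0, 0, 0], "turn": [0, 0, 0]},
    {"xyz": [0, 0, 0], "turn": [0, 0, 0]},
    {"xyz": [0, 0, 0], "turn": [0, 0, 0]}
  ],
  "hand": 1
}}

```text
clock: 29.5
eef_pos: [642.3, 72.4, 35.9]
tool_rot: [180.0, -0.0, 158.1]
contact_force: [0.2, 0.5, 0.6]
gripper_width: 0.504
grip_force: 14.0
```

Call:
{"method": "servo_tool", "body": {
  "deltas": [
    {"xyz": [0, 0, 0], "turn": [0, 0, 0]},
    {"xyz": [0, 0, -0.4], "turn": [0, 0, 0]},
    {"xyz": [0, 0, -0.4], "turn": [0, 0, 0]},
    {"xyz": [0, 0, 0], "turn": [0, 0, 0]}
  ]
}}

```text
clock: 30.0
eef_pos: [643.3, 72.6, 97.9]
tool_rot: [179.9, 0.2, 158.1]
contact_force: [-0.3, 0.3, -0.7]
gripper_width: 0.502
grip_force: 30.0
```

```bash
python3 look.py w18 green:79; python3 sh.py 533.3 280.5 96
```

```text
green 79 [(641.7, 72.4, 24.8, 80.3, [326.0, 289.0])]
now [642.6  72.3  96.4] yaw 158.1 j [ 22.  42. -46.  94.  35.  59.  34.] t 30.1 w 46.8 F [-0.2  0.6 -1. ]
shift in frame yaw 158.1 [2.387 2.034 0.005] len 235.0 turn total 0.0
```

Call:
{"method": "servo_tool", "body": {
  "deltas": [
    {"xyz": [0.477, 0.407, 0], "turn": [0, 0, 0]},
    {"xyz": [0.477, 0.407, 0], "turn": [0, 0, 0]},
    {"xyz": [0.477, 0.407, 0], "turn": [0, 0, 0]},
    {"xyz": [0.477, 0.407, 0], "turn": [0, 0, 0]},
    {"xyz": [0.479, 0.406, 0], "turn": [0, 0, 0]}
  ]
}}

```text
clock: 30.68
eef_pos: [531.7, 281.5, 94.8]
tool_rot: [-180.0, -0.1, 158.1]
contact_force: [-0.0, -0.4, -1.0]
gripper_width: 0.499
grip_force: 30.0
```

Call:
{"method": "servo_tool", "body": {
  "deltas": [
    {"xyz": [0, 0, 0], "turn": [0, 0, 0]},
    {"xyz": [0, 0, 0.3], "turn": [0, 0, 0]},
    {"xyz": [0, 0, 0], "turn": [0, 0, 0]},
    {"xyz": [0, 0, 0], "turn": [0, 0, 0]}
  ]
}}

```text
clock: 31.18
eef_pos: [533.1, 279.9, 73.0]
tool_rot: [-180.0, -0.0, 158.1]
contact_force: [0.2, -0.0, -0.3]
gripper_width: 0.503
grip_force: 30.0
```

```bash
python3 look.py w19 green:58 yellow:23 red:23 orange:23 blue:23;python3 -c "
from tin import *
floorfit('w19',(492.8,250.2))"; python3 sh.py 533.3 280.5 48
```

```text
green 58 [(530.4, 280.1, 23.8, 55.3, [325.0, 291.0])]
yellow 23 [(552.5, 238.0, 12.8, 21.3, [277.0, 331.0]), (530.7, 227.1, 21.6, 21.2, [231.0, 297.0])]
red 23 [(490.9, 249.7, 24.0, 21.2, [246.0, 223.0])]
orange 23 [(485.6, 299.9, 23.8, 21.3, [329.0, 178.0])]
blue 23 [(451.5, 219.9, 24.1, 21.2, [161.0, 176.0])]
floor [492.93 250.3   76.09] 54 res 0.24 angles [52, 56, 60, 64, 68, 72, 80, 84, 88, 92, 96, 100, 104, 108, 112, 116, 120, 124, 128, 132, 136, 140, 144, 148, 152, 156, 160, 164, 168, 172, 176, 180, 184, 188, 192, 196, 200, 252, 256, 260, 264, 268, 272, 276, 280, 284, 288, 292, 296, 300, 304, 308, 312, 348]
now [533.2 280.2  73.4] yaw 158.1 j [  3.  41. -46. 101.  36.  54.  10.] t 31.2 w 46.9 F [ 0.2 -0.   0.3]
shift in frame yaw 158.1 [0.    0.005 0.338] len 25.0 turn total 0.0
```

Call:
{"method": "servo_tool", "body": {
  "deltas": [
    {"xyz": [-0.0153, 0.019, 0], "turn": [0, 0, 0]},
    {"xyz": [0, 0, 0.14], "turn": [0, 0, 0]},
    {"xyz": [0, 0, 0.05], "turn": [0, 0, 0]},
    {"xyz": [0, 0, 0.05], "turn": [0, 0, 0]},
    {"xyz": [0, 0, 0], "turn": [0, 0, 0]}
  ]
}}

```text
clock: 31.85
eef_pos: [534.3, 281.4, 55.0]
tool_rot: [-180.0, -0.0, 158.2]
contact_force: [0.2, 0.5, -0.4]
gripper_width: 0.5
grip_force: 30.0
```

Call:
{"method": "servo_tool", "body": {
  "deltas": [
    {"xyz": [0, 0, 0.05], "turn": [0, 0, 0]},
    {"xyz": [0, 0, 0.05], "turn": [0, 0, 0]},
    {"xyz": [0, 0, 0], "turn": [0, 0, 0]},
    {"xyz": [0, 0, 0], "turn": [0, 0, 0]}
  ]
}}

```text
clock: 32.35
eef_pos: [534.5, 281.5, 47.9]
tool_rot: [180.0, -0.0, 158.1]
contact_force: [-0.6, 0.0, -0.4]
gripper_width: 0.497
grip_force: 30.0
```

```bash
python3 look.py w20 green:32 red:23 orange:23; python3 sh.py 533.3 280.5 48
```

```text
green 32 [(532.1, 281.6, 24.0, 30.3, [325.0, 291.0])]
red 23 [(490.8, 250.0, 24.1, 21.3, [231.0, 232.0])]
orange 23 [(485.5, 300.0, 23.8, 21.3, [325.0, 182.0])]
now [534.6 281.5  47.9] yaw 158.1 j [  2.  43. -45. 102.  37.  52.   9.] t 32.4 w 46.8 F [ 0.   0.1 -0.1]
shift in frame yaw 158.1 [ 0.01  -0.019 -0.001] len 2.0 turn total 0.0
```

View pics/w20.png

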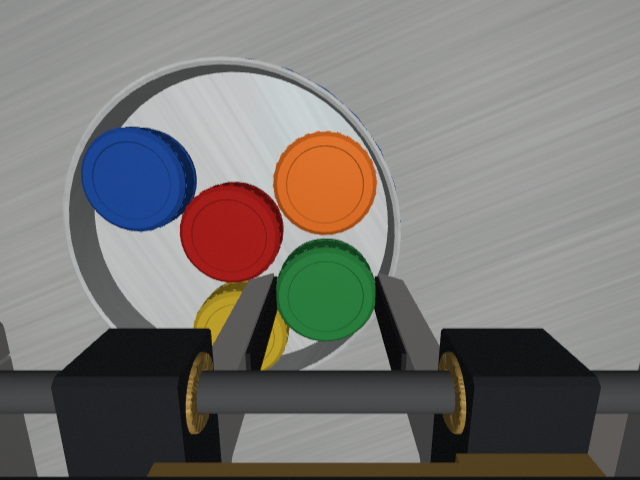

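Green at (326,290) is seated between orange, red and yellow with no contact force, so I'll release it.

Call:
{"method": "servo_tool", "body": {
  "deltas": [
    {"xyz": [0, 0, 0], "turn": [0, 0, 0]},
    {"xyz": [0, 0, 0], "turn": [0, 0, 0]},
    {"xyz": [0, 0, 0], "turn": [0, 0, 0]},
    {"xyz": [0, 0, -0.3], "turn": [0, 0, 0]},
    {"xyz": [0, 0, -0.6], "turn": [0, 0, 0]}
  ],
  "hand": -0.15
}}

```text
clock: 33.02
eef_pos: [533.9, 281.3, 116.3]
tool_rot: [-179.9, -0.1, 158.2]
contact_force: [-0.8, 0.2, 1.3]
gripper_width: 0.577
grip_force: 0.0
```

Call:
{"method": "servo_tool", "body": {
  "deltas": [
    {"xyz": [0, 0, -0.6], "turn": [0, 0, 0]},
    {"xyz": [0, 0, 0], "turn": [0, 0, 0]},
    {"xyz": [0, 0, 0], "turn": [0, 0, 0]}
  ],
  "hand": -1
}}

```text
clock: 33.4
eef_pos: [534.5, 281.3, 160.9]
tool_rot: [180.0, 0.0, 158.1]
contact_force: [0.8, -0.8, -0.2]
gripper_width: 0.858
grip_force: 0.0
```

```bash
python3 look.py w21 green:23 yellow:23 red:23 orange:23 blue:23;python3 -c "
from tin import *
floorfit('w21',(492.8,250.2))"; python3 sh.py 631 -68 160;  python3 sh.py 537 -65 160
```

```text
green 23 [(532.6, 281.5, 24.1, 21.2, [326.0, 232.0])]
yellow 23 [(539.5, 232.2, 24.2, 21.2, [271.0, 263.0])]
red 23 [(490.8, 249.4, 24.1, 21.2, [265.0, 197.0])]
orange 23 [(485.5, 300.0, 23.9, 21.3, [325.0, 165.0])]
blue 23 [(451.0, 219.5, 24.1, 21.3, [206.0, 162.0])]
floor [492.62 250.33  75.66] 21 res 0.24 angles [8, 76, 80, 100, 104, 108, 112, 116, 120, 124, 128, 132, 136, 140, 144, 148, 152, 164, 168, 184, 264]
now [534.3 281.2 160.2] yaw 158.1 j [  6.  35. -51.  98.  30.  62.  14.] t 33.5 w 84.5 F [0.2 0.  0.1]
shift in frame yaw 158.1 [-2.930e+00 -3.841e+00  2.000e-03] len 362.0 turn total 0.0
now [534.3 281.2 160.2] yaw 158.1 j [  6.  35. -51.  98.  30.  62.  14.] t 33.5 w 84.5 F [0.2 0.  0.1]
shift in frame yaw 158.1 [-1.752e+00 -4.270e+00  2.000e-03] len 346.0 turn total 0.0
```

Call:
{"method": "servo_tool", "body": {
  "deltas": [
    {"xyz": [-0.419, -0.549, 0], "turn": [0, 0, 0]},
    {"xyz": [-0.419, -0.549, 0], "turn": [0, 0, 0]},
    {"xyz": [-0.419, -0.549, 0], "turn": [0, 0, 0]},
    {"xyz": [-0.419, -0.549, 0], "turn": [0, 0, 0]},
    {"xyz": [-0.419, -0.549, 0.13], "turn": [0, 0, 0]}
  ]
}}

```text
clock: 34.08
eef_pos: [603.9, 30.2, 150.2]
tool_rot: [180.0, -0.0, 158.2]
contact_force: [1.1, 0.3, 0.3]
gripper_width: 0.998
grip_force: 0.0
```

Call:
{"method": "servo_tool", "body": {
  "deltas": [
    {"xyz": [-0.419, -0.549, 0.2], "turn": [0, 0, 0]},
    {"xyz": [-0.416, -0.547, 0.2], "turn": [0, 0, 0]},
    {"xyz": [0, 0, 0], "turn": [0, 0, 0]},
    {"xyz": [0, 0, 0], "turn": [0, 0, 0]},
    {"xyz": [0, 0, 0], "turn": [0, 0, 0]}
  ]
}}

```text
clock: 34.7
eef_pos: [631.1, -66.1, 120.8]
tool_rot: [180.0, -0.0, 158.3]
contact_force: [1.0, 0.1, 0.6]
gripper_width: 0.995
grip_force: 0.0
```

```bash
python3 look.py w22 red:20;python3 slot.py '((492.7,250.4),[(490.8,249.4),(485.5,300),(451,219.5),(539.5,232.2)],(158,278))'; python3 sh.py 631 -68 36
```

```text
red 20 [(629.8, -68.4, 24.0, 18.2, [323.0, 247.0])]
158 [445.8 270.3] [ 1.6  1.6  3.  53.1  1.6]
278 [500.9 200.5] [ 1.9 52.7  5.4  1.9  1.9]
now [631.2 -66.3 120.9] yaw 158.3 j [ 36.  40. -47.  95.  32.  60.  47.] t 34.8 w 94.0 F [-0.3  0.4 -0. ]
shift in frame yaw 158.3 [-0.007 -0.022  1.132] len 85.0 turn total 0.0
```

Call:
{"method": "servo_tool", "body": {
  "deltas": [
    {"xyz": [0.004, -0.033, 0.4], "turn": [0, 0, 0]},
    {"xyz": [0, 0, 0.4], "turn": [0, 0, 0]},
    {"xyz": [0, 0, 0.232], "turn": [0, 0, 0]},
    {"xyz": [0, 0, 0.1], "turn": [0, 0, 0]},
    {"xyz": [0, 0, 0], "turn": [0, 0, 0]}
  ]
}}

```text
clock: 35.38
eef_pos: [630.2, -69.6, 36.0]
tool_rot: [180.0, 0.0, 158.2]
contact_force: [0.4, -0.0, -0.6]
gripper_width: 1.002
grip_force: 0.0
```

Call:
{"method": "servo_tool", "body": {
  "deltas": [
    {"xyz": [0, 0, 0], "turn": [0, 0, 0]},
    {"xyz": [0, 0, 0], "turn": [0, 0, 0]},
    {"xyz": [0, 0, 0], "turn": [0, 0, 0]},
    {"xyz": [0, 0, 0], "turn": [0, 0, 0]},
    {"xyz": [0, 0, 0], "turn": [0, 0, 0]}
  ],
  "hand": 1
}}

```text
clock: 36.0
eef_pos: [630.1, -69.9, 35.7]
tool_rot: [180.0, -0.0, 158.1]
contact_force: [0.4, -0.5, 1.5]
gripper_width: 0.508
grip_force: 14.2
```

Call:
{"method": "servo_tool", "body": {
  "deltas": [
    {"xyz": [0, 0, 0], "turn": [0, 0, 0]},
    {"xyz": [0, 0, -0.4], "turn": [0, 0, 0]},
    {"xyz": [0, 0, -0.4], "turn": [0, 0, 0]},
    {"xyz": [0, 0, 0], "turn": [0, 0, 0]}
  ]
}}

```text
clock: 36.5
eef_pos: [631.1, -69.9, 97.7]
tool_rot: [180.0, 0.2, 158.1]
contact_force: [-0.4, 0.5, -0.2]
gripper_width: 0.499
grip_force: 30.0
```

```bash
python3 look.py w23 red:80; python3 sh.py 501.8 200 96
```

```text
red 80 [(630.2, -70.1, 24.6, 80.2, [326.0, 293.0])]
now [630.4 -70.   96.2] yaw 158.1 j [ 35.  41. -46.  96.  34.  58.  46.] t 36.5 w 46.8 F [-0.2  0.2 -0.9]
shift in frame yaw 158.1 [2.932 2.703 0.003] len 299.0 turn total 0.0
```

Call:
{"method": "servo_tool", "body": {
  "deltas": [
    {"xyz": [0.489, 0.45, 0], "turn": [0, 0, 0]},
    {"xyz": [0.489, 0.45, 0], "turn": [0, 0, 0]},
    {"xyz": [0.489, 0.45, 0], "turn": [0, 0, 0]},
    {"xyz": [0.489, 0.45, 0], "turn": [0, 0, 0]},
    {"xyz": [0.489, 0.45, 0], "turn": [0, 0, 0]}
  ]
}}

```text
clock: 37.17
eef_pos: [521.4, 156.1, 94.8]
tool_rot: [-180.0, -0.1, 158.1]
contact_force: [0.8, -0.4, -0.1]
gripper_width: 0.5
grip_force: 30.0
```

Call:
{"method": "servo_tool", "body": {
  "deltas": [
    {"xyz": [0.487, 0.453, 0], "turn": [0, 0, 0]},
    {"xyz": [0, 0, 0], "turn": [0, 0, 0]},
    {"xyz": [0, 0, 0.35], "turn": [0, 0, 0]},
    {"xyz": [0, 0, 0], "turn": [0, 0, 0]},
    {"xyz": [0, 0, 0], "turn": [0, 0, 0]}
  ]
}}

```text
clock: 37.8
eef_pos: [501.6, 199.8, 69.7]
tool_rot: [-180.0, -0.0, 158.1]
contact_force: [0.6, -0.1, 0.8]
gripper_width: 0.494
grip_force: 30.0
```

```bash
python3 look.py w24 red:54 red:23 yellow:23 green:23 orange:23 blue:23;python3 -c "
from tin import *
floorfit('w24',(492.8,250.2))"; python3 sh.py 501.8 200 48
```

```text
red 54 [(500.1, 199.7, 24.0, 52.3, [326.0, 294.0])]
red 23 [(490.1, 248.0, 24.0, 21.3, [403.0, 223.0])]
yellow 23 [(543.0, 215.3, 12.6, 21.4, [375.0, 331.0]), (536.9, 239.5, 22.0, 21.3, [425.0, 300.0])]
green 23 [(531.7, 280.0, 24.3, 21.2, [484.0, 271.0])]
orange 23 [(484.8, 298.1, 24.1, 21.3, [492.0, 177.0])]
blue 23 [(450.8, 218.1, 23.8, 21.3, [323.0, 175.0])]
floor [492.9  250.29  76.27] 46 res 0.84 angles [8, 12, 60, 64, 68, 76, 80, 84, 88, 92, 96, 100, 104, 108, 112, 116, 120, 124, 128, 132, 136, 140, 144, 148, 152, 156, 160, 164, 168, 172, 176, 180, 184, 188, 192, 196, 200, 240, 244, 248, 252, 256, 260, 264, 324, 328]
now [501.7 200.   69.9] yaw 158.1 j [ 12.  36. -47. 110.  35.  49.  14.] t 37.9 w 47.0 F [ 0.8 -0.3  1.2]
shift in frame yaw 158.1 [-0.001  0.001  0.293] len 22.0 turn total 0.0
```

Call:
{"method": "servo_tool", "body": {
  "deltas": [
    {"xyz": [-0.005, -0.006, 0.09], "turn": [0, 0, 0]},
    {"xyz": [0, 0, 0.05], "turn": [0, 0, 0]},
    {"xyz": [0, 0, 0.05], "turn": [0, 0, 0]},
    {"xyz": [0, 0, 0.05], "turn": [0, 0, 0]},
    {"xyz": [0, 0, 0.05], "turn": [0, 0, 0]}
  ]
}}

```text
clock: 38.48
eef_pos: [501.6, 199.6, 47.5]
tool_rot: [180.0, -0.0, 158.2]
contact_force: [0.3, -0.0, 0.1]
gripper_width: 0.494
grip_force: 30.0
```

Call:
{"method": "servo_tool", "body": {
  "deltas": [
    {"xyz": [0, 0, 0], "turn": [0, 0, 0]},
    {"xyz": [0, 0, 0], "turn": [0, 0, 0]},
    {"xyz": [0, 0, 0], "turn": [0, 0, 0]}
  ]
}}

```text
clock: 38.85
eef_pos: [501.6, 199.6, 47.8]
tool_rot: [180.0, 0.0, 158.2]
contact_force: [0.7, -0.4, -0.5]
gripper_width: 0.502
grip_force: 30.0
```

```bash
python3 look.py w25 red:32 blue:23;  python3 sh.py 501.8 200 48
```

```text
red 32 [(500.2, 199.1, 24.0, 30.4, [325.0, 294.0])]
blue 23 [(450.8, 218.2, 23.8, 21.3, [323.0, 179.0])]
now [501.7 199.6  47.8] yaw 158.1 j [ 11.  38. -46. 111.  37.  47.  13.] t 38.9 w 46.8 F [ 0.  -1.   0.7]
shift in frame yaw 158.1 [ 0.     0.006 -0.003] len 0.0 turn total 0.0
```

View pics/w25.png

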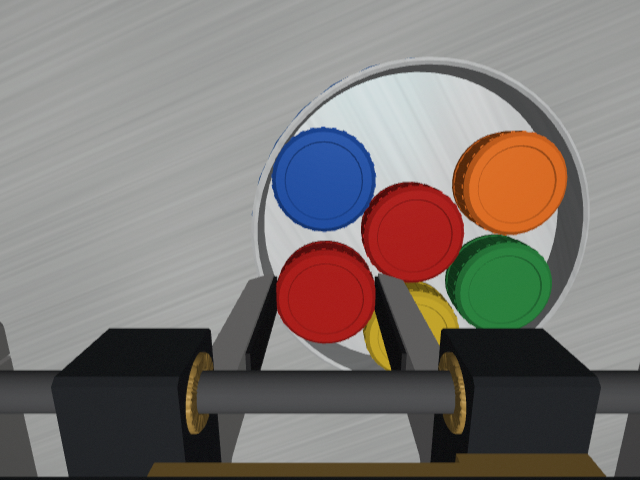

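The second red lid at (326,293) sits in the slot between blue and yellow, clear of both, so I'll release it.

Call:
{"method": "servo_tool", "body": {
  "deltas": [
    {"xyz": [0, 0, 0], "turn": [0, 0, 0]},
    {"xyz": [0, 0, 0], "turn": [0, 0, 0]},
    {"xyz": [0, 0, 0], "turn": [0, 0, 0]},
    {"xyz": [0, 0, -0.3], "turn": [0, 0, 0]},
    {"xyz": [0, 0, -0.6], "turn": [0, 0, 0]}
  ],
  "hand": -0.15
}}

```text
clock: 39.52
eef_pos: [500.9, 199.6, 116.3]
tool_rot: [-180.0, -0.1, 158.2]
contact_force: [0.2, 0.7, 1.2]
gripper_width: 0.576
grip_force: 0.0
```

Call:
{"method": "servo_tool", "body": {
  "deltas": [
    {"xyz": [0, 0, -0.6], "turn": [0, 0, 0]},
    {"xyz": [0, 0, 0], "turn": [0, 0, 0]},
    {"xyz": [0, 0, 0], "turn": [0, 0, 0]}
  ],
  "hand": -1
}}

```text
clock: 39.9
eef_pos: [501.6, 199.4, 160.8]
tool_rot: [180.0, 0.0, 158.1]
contact_force: [0.5, 0.0, 0.2]
gripper_width: 0.856
grip_force: 0.0
```

```bash
python3 look.py w26 green:23 yellow:23 red:23 orange:23 blue:23; python3 sh.py 537 -67 160; python3 sh.py 537 -67 160
```

```text
green 23 [(532.3, 280.2, 24.1, 21.2, [439.0, 232.0])]
yellow 23 [(539.1, 230.8, 24.3, 21.2, [381.0, 263.0])]
red 23 [(500.6, 199.0, 24.1, 21.2, [326.0, 234.0]), (490.4, 248.0, 24.1, 21.3, [381.0, 198.0])]
orange 23 [(484.9, 298.8, 24.1, 21.2, [444.0, 165.0])]
blue 23 [(450.8, 218.3, 23.9, 21.2, [325.0, 163.0])]
now [501.3 199.3 160.2] yaw 158.1 j [ 17.  29. -53. 107.  27.  58.  20.] t 40.0 w 84.8 F [-0.9  0.1  0.3]
shift in frame yaw 158.1 [-1.763e+00 -3.118e+00  3.000e-03] len 269.0 turn total 0.0
now [501.3 199.3 160.2] yaw 158.1 j [ 17.  29. -53. 107.  27.  58.  20.] t 40.0 w 84.8 F [-0.9  0.1  0.3]
shift in frame yaw 158.1 [-1.763e+00 -3.118e+00  3.000e-03] len 269.0 turn total 0.0
```

Call:
{"method": "servo_tool", "body": {
  "deltas": [
    {"xyz": [-0.353, -0.624, 0], "turn": [0, 0, 0]},
    {"xyz": [-0.353, -0.624, 0], "turn": [0, 0, 0]},
    {"xyz": [-0.353, -0.624, 0], "turn": [0, 0, 0]},
    {"xyz": [-0.353, -0.624, 0.13], "turn": [0, 0, 0]},
    {"xyz": [-0.351, -0.622, 0.2], "turn": [0, 0, 0]}
  ]
}}

```text
clock: 40.58
eef_pos: [537.1, -68.4, 134.8]
tool_rot: [180.0, -0.0, 158.2]
contact_force: [1.4, -0.5, -0.0]
gripper_width: 0.995
grip_force: 0.0
```

Call:
{"method": "servo_tool", "body": {
  "deltas": [
    {"xyz": [0, 0, 0.2], "turn": [0, 0, 0]},
    {"xyz": [0, 0, 0], "turn": [0, 0, 0]},
    {"xyz": [0, 0, 0], "turn": [0, 0, 0]},
    {"xyz": [0, 0, 0], "turn": [0, 0, 0]}
  ]
}}

```text
clock: 41.08
eef_pos: [537.5, -65.7, 121.0]
tool_rot: [180.0, 0.0, 158.2]
contact_force: [-0.7, 0.0, -0.8]
gripper_width: 1.002
grip_force: 0.0
```

```bash
python3 - <<'E'
from look import *
c,T=look('w27')
print(blobs(c,T,'',20,800,np.full((480,640),255,np.uint8)))
E
python3 slot.py '((492.5,249.4),[(490.4,248),(484.9,298.8),(450.8,218.3)],(158,))'; python3 sh.py 537 -67 36
```

```text
[(642.0, -184.5, 24.5, 18.1, [233.0, 428.0]), (534.3, -65.2, 24.1, 18.2, [326.0, 243.0]), (471.8, -232.0, 38.2, 20.1, [78.0, 236.0]), (429.2, -61.7, 31.7, 17.2, [267.0, 86.0])]
158 [445.4 268.8] [1.6 1.6 2.8 1.6]
now [537.5 -65.9 120.9] yaw 158.2 j [ 42.  31. -49. 109.  29.  54.  47.] t 41.1 w 94.0 F [ 0.5 -0.5  0.8]
shift in frame yaw 158.2 [ 1.000e-03 -1.600e-02  1.132e+00] len 85.0 turn total 0.0
```

Call:
{"method": "servo_tool", "body": {
  "deltas": [
    {"xyz": [0.033, -0.0075, 0.4], "turn": [0, 0, 0]},
    {"xyz": [0, 0, 0.4], "turn": [0, 0, 0]},
    {"xyz": [0, 0, 0.232], "turn": [0, 0, 0]},
    {"xyz": [0, 0, 0.1], "turn": [0, 0, 0]},
    {"xyz": [0, 0, 0], "turn": [0, 0, 0]}
  ]
}}

```text
clock: 41.75
eef_pos: [535.0, -66.1, 35.8]
tool_rot: [180.0, 0.0, 158.2]
contact_force: [-0.2, 0.2, -0.2]
gripper_width: 1.004
grip_force: 0.0
```

Call:
{"method": "servo_tool", "body": {
  "deltas": [
    {"xyz": [0, 0, 0], "turn": [0, 0, 0]},
    {"xyz": [0, 0, 0], "turn": [0, 0, 0]},
    {"xyz": [0, 0, 0], "turn": [0, 0, 0]},
    {"xyz": [0, 0, 0], "turn": [0, 0, 0]},
    {"xyz": [0, 0, 0], "turn": [0, 0, 0]}
  ],
  "hand": 1
}}

```text
clock: 42.38
eef_pos: [534.8, -66.3, 35.6]
tool_rot: [180.0, 0.0, 158.1]
contact_force: [0.5, 0.8, 1.4]
gripper_width: 0.502
grip_force: 14.4
```

Call:
{"method": "servo_tool", "body": {
  "deltas": [
    {"xyz": [0, 0, 0], "turn": [0, 0, 0]},
    {"xyz": [0, 0, -0.4], "turn": [0, 0, 0]},
    {"xyz": [0, 0, -0.4], "turn": [0, 0, 0]},
    {"xyz": [0, 0, 0], "turn": [0, 0, 0]}
  ]
}}

```text
clock: 42.88
eef_pos: [535.7, -66.4, 97.2]
tool_rot: [180.0, 0.2, 158.1]
contact_force: [0.5, -0.4, -1.2]
gripper_width: 0.495
grip_force: 30.0
```

```bash
python3 sh.py 446.6 268.8 96
```

```text
now [535.7 -66.4  97.2] yaw 158.1 j [ 41.  33. -48. 110.  31.  51.  46.] t 42.9 w 46.5 F [ 0.5 -0.4 -1.2]
shift in frame yaw 158.1 [2.768 3.706 0.016] len 347.0 turn total 0.0
```

Call:
{"method": "servo_tool", "body": {
  "deltas": [
    {"xyz": [0.395, 0.529, 0], "turn": [0, 0, 0]},
    {"xyz": [0.395, 0.529, 0], "turn": [0, 0, 0]},
    {"xyz": [0.395, 0.529, 0], "turn": [0, 0, 0]},
    {"xyz": [0.395, 0.529, 0], "turn": [0, 0, 0]},
    {"xyz": [0.395, 0.529, 0], "turn": [0, 0, 0]}
  ]
}}

```text
clock: 43.5
eef_pos: [470.3, 174.2, 94.9]
tool_rot: [-180.0, -0.0, 158.1]
contact_force: [0.9, 1.2, -0.8]
gripper_width: 0.5
grip_force: 30.0
```

Call:
{"method": "servo_tool", "body": {
  "deltas": [
    {"xyz": [0.395, 0.529, 0], "turn": [0, 0, 0]},
    {"xyz": [0.398, 0.532, 0], "turn": [0, 0, 0]},
    {"xyz": [0, 0, 0], "turn": [0, 0, 0.0556]},
    {"xyz": [0, 0, 0], "turn": [0, 0, 0.0556]},
    {"xyz": [0, 0, 0], "turn": [0, 0, 0.0556]}
  ]
}}

```text
clock: 44.12
eef_pos: [445.2, 268.8, 94.8]
tool_rot: [-179.9, -0.0, 127.8]
contact_force: [-0.7, 0.3, -0.3]
gripper_width: 0.5
grip_force: 30.0
```

Call:
{"method": "servo_tool", "body": {
  "deltas": [
    {"xyz": [0, 0, 0], "turn": [0, 0, 0.0556]},
    {"xyz": [0, 0, 0], "turn": [0, 0, 0.0556]},
    {"xyz": [0, 0, 0.35], "turn": [0, 0, 0.0556]},
    {"xyz": [0, 0, 0], "turn": [0, 0, 0]},
    {"xyz": [0, 0, 0], "turn": [0, 0, 0]}
  ]
}}

```text
clock: 44.75
eef_pos: [445.4, 269.2, 69.6]
tool_rot: [-180.0, -0.0, 98.4]
contact_force: [0.7, -0.1, 0.3]
gripper_width: 0.499
grip_force: 30.0
```

```bash
python3 look.py w28 red:23 orange:23 blue:23 green:23
python3 - <<'E'
from h import *
c=dict(np.load('pics/w28.npz'));a=np.full((480,640),255,np.uint8)
for z in(54,):print(z,blobs(c,c['T_'],'',z,300,a))
E
python3 sh.py 446.6 268.8 48
```

```text
red 23 [(496.5, 182.9, 13.9, 21.3, [392.0, 420.0]), (480.0, 239.8, 13.9, 21.4, [375.0, 333.0]), (498.1, 257.0, 21.5, 21.3, [425.0, 302.0])]
orange 23 [(484.9, 300.9, 23.9, 21.2, [410.0, 227.0])]
blue 23 [(450.7, 221.1, 24.0, 21.2, [324.0, 354.0])]
green 23 [(531.7, 282.4, 24.3, 21.2, [487.0, 271.0])]
54 [(443.5, 276.5, 36.2, 52.3, [326.0, 291.0])]
now [445.6 269.2  69.8] yaw 98.3 j [ -6.  30. -35. 113.  24.  44. -47.] t 44.8 w 46.5 F [-0.6 -0.3 -1. ]
shift in frame yaw 98.3 [-0.007  0.012  0.29 ] len 22.0 turn total 0.0
```

View pics/w28.png

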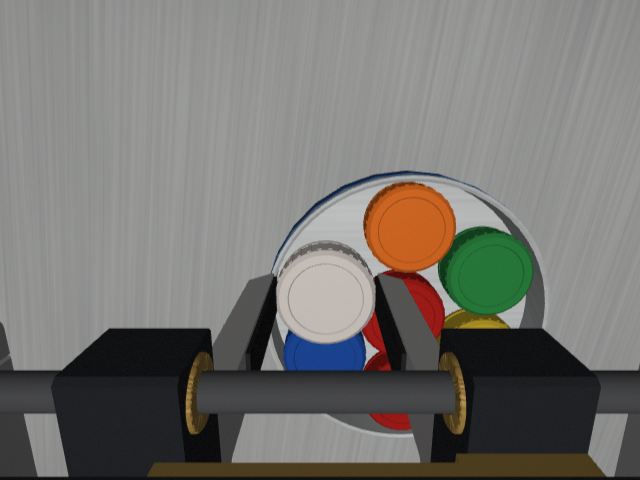

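```bash
python3 - <<'E'
from h import *
c=dict(np.load('pics/w28.npz'));h=cv2.cvtColor(c['color'],cv2.COLOR_RGB2HSV);print(h[300,326])
print(blobs(c,c['T_'],'',54,300,cv2.inRange(h,(0,0,130),(180,90,255))))
from tin import floorfit
floorfit('w28',(492.6,251.5))
E
python3 slot.py '((492.5,251.8),[(490.4,250.1),(484.9,300.9),(450.7,221.1)],(158,))'
```

```text
[ 14  20 195]
[(444.4, 269.2, 23.8, 52.3, [326.0, 294.0])]
floor [496.65 245.77  78.37] 10 res 0.71 angles [52, 56, 64, 68, 72, 76, 100, 172, 180, 188]
158 [445.4 270.9] [1.6 1.6 2.1 1.6]
```

White is held at (326,294), with orange at (410,227) and blue at (324,354) as its neighbours. It needs about 1–2 mm of correction.

Call:
{"method": "servo_tool", "body": {
  "deltas": [
    {"xyz": [0.019, 0.016, 0.05], "turn": [0, 0, 0]},
    {"xyz": [0, 0, 0.06], "turn": [0, 0, 0]},
    {"xyz": [0, 0, 0], "turn": [0, 0, 0]},
    {"xyz": [0, 0, 0], "turn": [0, 0, 0]}
  ]
}}

```text
clock: 45.3
eef_pos: [446.5, 270.6, 61.1]
tool_rot: [-180.0, -0.0, 98.1]
contact_force: [0.3, 0.4, 0.0]
gripper_width: 0.496
grip_force: 30.0
```

```bash
python3 look.py w29 orange:23 blue:23 green:23
python3 - <<'E'
from h import *
c=dict(np.load('pics/w29.npz'));h=cv2.cvtColor(c['color'],cv2.COLOR_RGB2HSV)
print(blobs(c,c['T_'],'',45.5,300,cv2.inRange(h,(0,0,130),(180,90,255))))
E
python3 sh.py 446.6 268.8 48
```

```text
orange 23 [(484.7, 300.9, 24.0, 21.2, [410.0, 232.0])]
blue 23 [(450.9, 221.7, 23.7, 21.2, [322.0, 356.0])]
green 23 [(531.9, 282.7, 24.1, 21.2, [492.0, 279.0])]
[(445.5, 270.6, 23.8, 43.8, [325.0, 294.0])]
now [446.6 270.6  61.1] yaw 98.1 j [ -7.  31. -34. 113.  25.  43. -48.] t 45.4 w 46.8 F [-0.  0. -0.]
shift in frame yaw 98.1 [-0.023 -0.003  0.175] len 13.0 turn total 0.0
```

Call:
{"method": "servo_tool", "body": {
  "deltas": [
    {"xyz": [0.002, 0, 0.04], "turn": [0, 0, 0]},
    {"xyz": [0, 0, 0.035], "turn": [0, 0, 0]},
    {"xyz": [0, 0, 0], "turn": [0, 0, 0]}
  ]
}}

```text
clock: 45.72
eef_pos: [446.4, 270.6, 55.2]
tool_rot: [-180.0, 0.0, 98.1]
contact_force: [0.8, 0.2, -0.3]
gripper_width: 0.5
grip_force: 30.0
```

Call:
{"method": "servo_tool", "body": {
  "deltas": [
    {"xyz": [0, 0, 0.05], "turn": [0, 0, 0]},
    {"xyz": [0, 0, 0.045], "turn": [0, 0, 0]},
    {"xyz": [0, 0, 0], "turn": [0, 0, 0]},
    {"xyz": [0, 0, 0], "turn": [0, 0, 0]}
  ]
}}

```text
clock: 46.22
eef_pos: [446.5, 270.8, 48.3]
tool_rot: [-180.0, -0.0, 98.1]
contact_force: [-1.0, 0.3, -0.7]
gripper_width: 0.5
grip_force: 30.0
```

```bash
python3 look.py w30 orange:23 blue:23 green:23
python3 - <<'E'
from h import *
c=dict(np.load('pics/w30.npz'));h=cv2.cvtColor(c['color'],cv2.COLOR_RGB2HSV)
print(blobs(c,c['T_'],'',32.5,300,cv2.inRange(h,(0,0,130),(180,90,255))))
E
python3 sh.py 446.6 268.8 48
```

```text
orange 23 [(484.7, 300.9, 24.0, 21.3, [415.0, 239.0])]
blue 23 [(449.9, 227.8, 22.8, 21.2, [321.0, 358.0])]
green 23 [(531.9, 282.8, 24.1, 21.2, [501.0, 286.0])]
[(445.6, 270.7, 23.9, 31.0, [325.0, 294.0])]
now [446.5 270.7  48.4] yaw 98.1 j [ -8.  32. -33. 114.  26.  42. -49.] t 46.3 w 46.9 F [0.2 0.2 0.2]
shift in frame yaw 98.1 [-0.026 -0.002  0.005] len 2.0 turn total 0.0
```

Inserted freely, so I'll release it and back off.

Call:
{"method": "servo_tool", "body": {
  "deltas": [
    {"xyz": [0, 0, 0], "turn": [0, 0, 0]},
    {"xyz": [0, 0, 0], "turn": [0, 0, 0]},
    {"xyz": [0, 0, 0], "turn": [0, 0, 0]},
    {"xyz": [0, 0, -0.3], "turn": [0, 0, 0]},
    {"xyz": [0, 0, -0.6], "turn": [0, 0, 0]}
  ],
  "hand": -0.15
}}

```text
clock: 46.9
eef_pos: [445.6, 270.3, 115.5]
tool_rot: [-179.8, 0.0, 98.1]
contact_force: [0.7, 1.2, -0.5]
gripper_width: 0.571
grip_force: 0.0
```

Call:
{"method": "servo_tool", "body": {
  "deltas": [
    {"xyz": [-0.2, -0.3, -0.7], "turn": [0, 0, 0]},
    {"xyz": [-0.4, -0.3, -0.7], "turn": [0, 0, 0]},
    {"xyz": [-0.4, 0, -0.4], "turn": [0, 0, 0]},
    {"xyz": [0, 0, 0], "turn": [0, 0, 0]},
    {"xyz": [0, 0, 0], "turn": [0, 0, 0]}
  ],
  "hand": -1
}}

```text
clock: 47.52
eef_pos: [412.8, 191.4, 248.7]
tool_rot: [-180.0, 0.0, 98.1]
contact_force: [0.1, 0.8, -0.3]
gripper_width: 0.998
grip_force: 0.0
```

```bash
python3 look.py w31 green:23 yellow:23 red:23 orange:23 blue:23
python3 - <<'E'
from h import *
c=dict(np.load('pics/w31.npz'));h=cv2.cvtColor(c['color'],cv2.COLOR_RGB2HSV)
m=cv2.inRange(h,(0,0,130),(180,90,255))
b=[x for x in blobs(c,c['T_'],'',23,300,m)];print(b)
from plant import read_camera
s=read_camera('scene');cv2.imwrite('pics/s2.png',s['color'][:,:,::-1])
E
python3 sh.py 446.6 268.8 48
```

```text
green 23 [(532.4, 281.3, 24.1, 21.2, [466.0, 137.0])]
yellow 23 [(539.4, 231.5, 24.4, 21.1, [461.0, 190.0])]
red 23 [(500.6, 199.7, 24.2, 21.2, [416.0, 216.0]), (490.2, 249.1, 24.1, 21.2, [415.0, 165.0])]
orange 23 [(484.8, 299.9, 24.1, 21.2, [420.0, 108.0])]
blue 23 [(450.5, 219.1, 24.0, 21.2, [369.0, 190.0])]
[(492.7, 250.5, 79.4, 20.8, [419.0, 159.0])]
now [412.5 191.8 248.2] yaw 98.2 j [ 10.   8. -42. 113.   6.  61. -26.] t 47.6 w 93.9 F [ 0.1  0.1 -0.4]
shift in frame yaw 98.2 [0.952 0.596 2.67 ] len 217.0 turn total 0.0
```

View pics/w31.png

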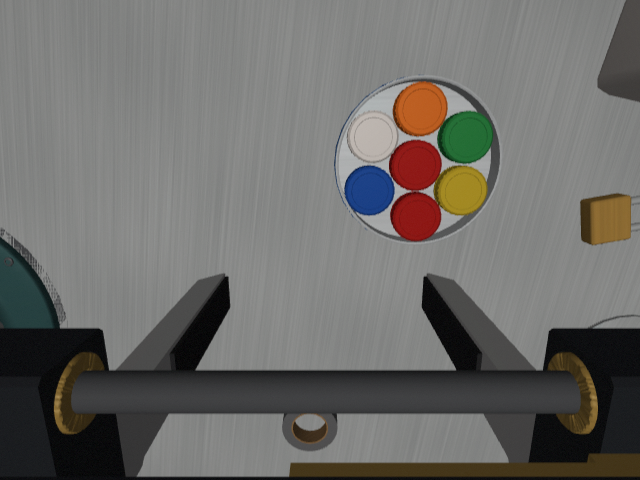

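View pics/s2.png

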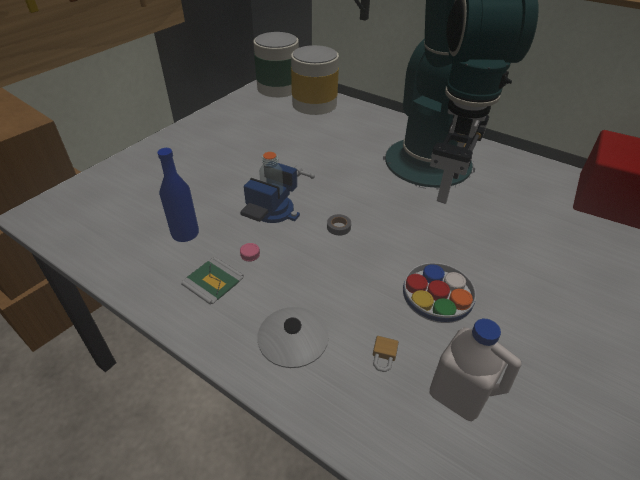

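Both pictures show all seven lids side by side in the tin, the jar neck bare, and everything else where it was. I'll check the white lid's height and flatness before handing in.

Run:
```python
from h import *
c=dict(np.load('pics/w31.npz'));W=world(c,c['T_'])[...,2]
for n,(u,v) in dict(white=(372,136),orange=(420,108),green=(466,137),blue=(369,190),redm=(415,165),redc=(416,216),yel=(461,190)).items():
    print(n,[W[v+b-2:v+b+3,u+a-2:u+a+3].mean().round(1) for a,b in((0,0),(-14,0),(14,0),(0,-14),(0,14))])
```

```text
white [np.float64(20.9), np.float64(21.1), np.float64(21.6), np.float64(21.3), np.float64(21.2)]
orange [np.float64(21.0), np.float64(21.1), np.float64(21.0), np.float64(21.0), np.float64(21.2)]
green [np.float64(36.5), np.float64(21.0), np.float64(21.0), np.float64(20.9), np.float64(21.0)]
blue [np.float64(36.6), np.float64(51.9), np.float64(36.3), np.float64(20.9), np.float64(21.4)]
redm [np.float64(21.3), np.float64(20.8), np.float64(36.5), np.float64(21.0), np.float64(20.7)]
redc [np.float64(20.8), np.float64(21.0), np.float64(21.2), np.float64(52.0), np.float64(36.5)]
yel [np.float64(21.1), np.float64(21.2), np.float64(20.8), np.float64(21.2), np.float64(21.0)]
```

```bash
python3 -c "
from plant import r;print(r.finish_job())"
```

```text
the job is handed in; nothing more can be done
None
```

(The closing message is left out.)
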